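# Tip batteries from a scoop onto a size-sorting ramp

### The arm

A 6-joint arm with a two-finger parallel gripper is mounted at the origin on the work surface. World frame = base frame: x ahead of the robot, y to its left, z up, the work surface at z = 0. Lengths are in m, angles in degrees, forces in N, time in s.
With the tool pointing down it reaches from about 0.35 to 0.775 m from the base axis. Payload 5.5 kg.
Tool frame: the origin (TCP) lies at the very end of the fingers, on their centre line; the grasp point (between the pads) lies 19 mm behind it; z points along the fingers, y is the direction in which the jaws open and shut (so a half turn about z gives the same grasp; the last joint's range is limited). The gripper opens to 85 mm and grips with 20 to 120 N. Pads are 22 mm wide; open, the fingers measure 114 mm over their backs; the gripper's body (76 mm by 85 mm) begins 54 mm behind the grasp point. The pads swing forward as they close: fully open they stand 13 mm farther back than shut.
Start: joints at [-80.592, 17.945, 2.641, 74.691, 0, 82.002], TCP at [0.172, -0.549, 0.231] pointing down, gripper open.
Joint ranges: [-158.12, 158.12], [-49.38, 96.58], [-58.88, 72.47], [-126.05, 133.96], [-84.25, 85.87], [-180, 180]. Speed limits (degrees/s): [147.25, 147.25, 180, 180, 180, 180].

### API

Orientations are given as [roll, pitch, yaw] about the fixed x, y, z axes, in that order (R = Rz(yaw) Ry(pitch) Rx(roll)).
In Python, from cell import read_state, viewer, ticket gives the robot as it stands.
- The arm moves only by the shell command python3 -m handwheel 'ROWS'. ROWS is JSON, a list of rows, each an object of numbers: "gripper": the finger opening in m, from 0 to 0.0854; "x", "y", "z": the shift along the tool's x, y, z in m; "wx", "wy", "wz": the turn, a rotation vector about the tool's x, y, z in rad. A call has 1 to 5 rows; each row is the pose to reach, as a shift and turn from the pose commanded when the call began, along the tool's axes at that moment; what a row does not reach only later rows make up. A row lasts 1/10 s, in which the tool goes at most 50 mm and 8.59 degrees, less where a joint would pass 70% of its speed; a pose out of reach is approached as far as the arm can. A call with a gripper value outside its range is refused whole. The fingers move at their own pace and stop on an object; the grip force is fixed at half the most. Time passes only in rows, so rows that repeat a pose let the fingers close. It gives the time, the measured TCP pose, the force and the opening at its end, in the units of the state.
- read_state(): the state, without advancing time (a new reading comes with each control period).
- viewer.get_image(name): name is "scene" or "side" or "wrist"; returns a dict with "color" (384x512x3 uint8, blue, green, red), "mtx" (3x3 intrinsics, pixels), "xyz" and "attitude" of the camera in the world; the wrist camera has in their place "T_tool_cam" (4x4, takes a point from camera to tool coordinates, whose origin is the TCP and whose axes are the flange's). Camera axes: x right, y down, z forward; pixel columns grow to the right and rows downward; lengths in m; the calibration is good to about 2 mm. The wrist camera is an equidistant fisheye: a pixel r from the principal point sees the ray r / f radians off the axis. A picture is of the moment at which its call begins: read the wrist's pose just before it. There is no depth.
- ticket.job_done(): hands the job in, once; it reports no verdict.
The state is a dict: "clock": time; "joint_positions": joint angles; "joint_vel": joint speeds; "tau": joint torques, N m; "eef_pos": TCP position; "ee_rot": TCP orientation; "wrist_force": force on the tool from outside, world axes, zero at the start; "moment": the same for the moment, N m; "grip_width": finger opening in m.
Only numpy, scipy, OpenCV 4.12 (cv2) and the standard library are available. Lean on these libraries where they do the work, as an engineer would, in place of code of your own. Each camera call takes 0.05 s, during which the arm holds its last target.

### The job

Sort the three batteries by size: carry the scoop to the plywood battery sorter and tip it over the top end of the ramp so that the batteries roll down and each drops into its own compartment; do not touch the batteries with the gripper. Then set the empty scoop down flat on the plywood tray and let go. Leave the bottle, the glasses, the chopstick rest and the lunchbox where they stand.

Things in the scene. Friction and masses are not known exactly. Their poses are not given: they have to be found in the camera images.
- sorter: Birch plywood battery sorter, fixed, 303 x 100 mm. Origin: centre of its underside; x points down the ramp, z up. The ramp slopes 21 deg from its open top end (x = -136, surface z = 150 mm; no end wall, nothing above) to the foot board (x = 136, z = 45). Its first 50 mm is a closed feed board between 12 mm high guides, 84 mm apart at the top end, narrowing to 74; then rails 24 mm high, 74 mm apart.
- feed (a point): Point on the middle of the feed board's surface, 20 mm down the slope from its top end: let the batteries land about here. Axes as the sorter's. Below the feed board a slot along the middle of the ramp widens in steps (see the bins). A battery lying across the ramp rolls on the two ledges beside the slot until the slot is wider than it is long, then drops. Sent down fast, crooked or off centre it can miss.
- bin_small (a point): Centre of the floor of the small compartment, under the 29.5 mm wide slot; axes as the sorter's. Inside 88 mm (x) by 74 mm (y), floor 6 mm above the table. All three compartments lie below the ramp, with low clear side walls.
- bin_medium (a point): Centre of the floor of the medium compartment, under the 53 mm wide slot, 73 mm (x) by 74 mm (y).
- bin_large (a point): Centre of the floor of the large compartment at the foot, where the ramp is open over its full 74 mm width; 66 mm (x) by 74 mm (y).
- scoop_grip (a point): Centre of the black handle of the 130 g steel scoop: a level bar 88 mm long, 16 mm wide, 15 mm tall, 34 mm above the scoop's underside, which stands on the tray's floor. x points forward to the nose, z up. From here the handle reaches x = -43 to +45 mm, where the bowl's rear wall stands; bowl 74 mm wide outside, 68 inside, side walls 28 mm tall, flat floor 4 mm thick to x = +126 mm.
- scoop_nose (a point): Middle of the upper edge of the scoop's front lip, over which the batteries leave; axes as scoop_grip, from which it lies x = +159, z = -21 mm. The lip is 4 mm thick; the bowl's underside lies 13 mm lower. The lip rises 15 deg over its 34 mm, so the batteries roll off it when the nose is tipped down some 25 to 40 deg, slowly if tipped slowly. Held level they stay in.
- cell_small_center (a point): Centre of the small orange battery, 15.6 mm diameter, 27 mm long, 11 g. Its axis is y. The three lie across the scoop, one behind the other, in any order.
- cell_medium_center (a point): Centre of the medium green battery, 14.5 mm diameter, 50.5 mm long, 23 g, axis y, lying across the scoop.
- cell_large_center (a point): Centre of the large blue battery, 18.5 mm diameter, 65 mm long, 46 g, axis y, lying across the scoop.
- tray: Birch plywood tray, fixed, 360 mm (x) by 440 mm (y), floor 6 mm thick, rim 14 mm high and 8 mm thick. Origin: centre of its underside.
- bottle: Green glass bottle with a metal twist cap on the tray, 72 mm diameter, 235 mm tall, 0.6 kg. Origin: centre of its base.
- glass1: Clear drinking glass on the tray, 68 mm across the rim, 95 mm tall. Origin: centre of its base.
- glass2: Clear drinking glass, same as glass1.
- glass3: Clear drinking glass, same as glass1.
- chopstick_rest: Stainless steel chopstick rest on the tray, 62 x 18 mm, 12 mm tall, long along its x. Origin: centre of its underside.
- lunchbox: Hard plastic lunchbox, blue with a white lid shut by two spring clip latches, about 110 x 160 mm (x, y), 59 mm tall. Origin: centre of its underside.
There are look-alikes about, which are no part of the job. What is shaped like the part that bears scoop_grip but turquoise is not meant.

How it is judged (in metres and radians):
On the way, in this order (a step that is already met when the one before it is completed fails the run):
1. the scoop is lifted with all three batteries in it (z of scoop_grip in the frame of tray above 0.075 m and x of cell_small_center in the frame of scoop_grip between 0.045 and 0.165 m and y of cell_small_center in the frame of scoop_grip between -0.035 and 0.035 m and z of cell_small_center in the frame of scoop_grip between -0.035 and 0.01 m and x of cell_medium_center in the frame of scoop_grip between 0.045 and 0.165 m and y of cell_medium_center in the frame of scoop_grip between -0.035 and 0.035 m and z of cell_medium_center in the frame of scoop_grip between -0.035 and 0.01 m and x of cell_large_center in the frame of scoop_grip between 0.045 and 0.165 m and y of cell_large_center in the frame of scoop_grip between -0.035 and 0.035 m and z of cell_large_center in the frame of scoop_grip between -0.035 and 0.01 m), for 0.2 s.
2. each battery lies in its own compartment of the sorter (x of cell_small_center in the frame of sorter between -0.101 and -0.013 m and y of cell_small_center in the frame of sorter between -0.037 and 0.037 m and z of each of cell_small_center, cell_medium_center, cell_large_center in the frame of sorter below 0.045 m and x of cell_medium_center in the frame of sorter between -0.008 and 0.0655 m and y of cell_medium_center in the frame of sorter between -0.037 and 0.037 m and x of cell_large_center in the frame of sorter between 0.0705 and 0.137 m and y of cell_large_center in the frame of sorter between -0.037 and 0.037 m), for 0.3 s.
At the end, for the whole second after the job is handed in: The small, medium and large battery each rest in their own compartment, below the ramp; the scoop stands flat on its bottom on the tray floor (handle centre 35 to 45 mm above the tray's underside, within 4 degrees of level, inside the tray's outline), at rest and released (all of step 2 and angle between scoop_grip's own z axis and vertical below 0.07 rad and x of scoop_grip in the frame of tray between -0.18 and 0.18 m and y of scoop_grip in the frame of tray between -0.22 and 0.22 m and z of scoop_grip in the frame of tray between 0.035 and 0.045 m and linear speed of scoop below 0.02 m/s and linear speed of each of cell_small, cell_medium, cell_large below 0.03 m/s); the robot touches nothing.
It fails at once if the gripper touches a battery (contact force between the fingers and cell_small above 0.2 N or contact force between the fingers and cell_medium above 0.2 N or contact force between the fingers and cell_large above 0.2 N).
It fails at once if the bottle, a glass, the chopstick rest or the lunchbox is moved more than 20 mm or tipped more than 15 degrees (distance of any of bottle, glass1, glass2, glass3, chopstick_rest, lunchbox from where it was at the start of the episode above 0.02 m or angle between any of bottle, glass1, glass2, glass3, chopstick_rest, lunchbox's own z axis and vertical above 0.26 rad).
It also fails if it takes over 69 s, if anything falls off the work surface, if the arm or the gripper's body presses on something with over 40 N, if the wrist force passes 120 N, or if a joint passes its speed limit or range.

## Working session

There is one attempt and no reset: what is moved stays moved. The work goes in short steps, Python scripts to look and compute and a shell command to move; the robot and the scene stay as the last step left them, time stands still between calls to the robot, and variables do not carry over. Pictures are saved under pics/ and viewed, and the job is handed in when it is done.

```bash
ls; mkdir -p pics; python3 - <<'E'
from cell import read_state, viewer
import cv2
print(read_state())
for n in ["scene","side","wrist"]:
    d=viewer.get_image(n); cv2.imwrite(f"pics/{n}0.png",d["color"])
    print(n,{k:(v.tolist() if hasattr(v,'tolist') else v) for k,v in d.items() if k!="color"})
E
```

```text
pics
{'clock': 0.0, 'joint_positions': array([-8.05931111e+01,  1.79916299e+01,  2.57684895e+00,  7.46904988e+01,
       -3.56347107e-04,  8.19999434e+01]), 'joint_vel': array([ 0.05027594, -0.03790433,  0.03347243,  0.05247819,  0.03788813,
       -0.05328524]), 'tau': array([ 1.01685188e-06, -4.80632722e+01,  2.98527753e+01,  1.97077473e-02,
       -1.25760089e-04,  4.28493891e-06]), 'eef_pos': array([ 0.17190458, -0.54816601,  0.23039977]), 'ee_rot': array([-1.79895695e+02, -1.42993221e-02,  1.74069328e+01]), 'wrist_force': array([-0.86440049,  0.11544397,  0.22398215]), 'moment': array([-0.03181047, -0.03890802,  0.03811759]), 'grip_width': 0.08570254164769242}
scene {'mtx': [[377.01953790885915, 0.0, 257.4604784051305], [0.0, 377.01953790885915, 185.78084064152782], [0.0, 0.0, 1.0]], 'xyz': [0.9026618625539612, 0.5205879700545686, 0.8618899493283544], 'attitude': [-141.0381775880014, -1.0188886679477849, 135.78072734024897]}
side {'mtx': [[466.68850586581874, 0.0, 257.3158180345617], [0.0, 466.68850586581874, 190.8621028156955], [0.0, 0.0, 1.0]], 'xyz': [-0.09609455903297207, 0.8805861557784683, 0.7260073874550472], 'attitude': [-122.26920802678623, 1.3421401767205816, -144.52585423632254]}
wrist {'mtx': [[297.3186396354542, 0.0, 254.61051795195857], [0.0, 297.3186396354542, 190.01237186190988], [0.0, 0.0, 1.0]], 'T_tool_cam': [[-0.0003885636632970108, -0.9473390834172207, -0.32023196287769295, 0.08234883892807458], [0.999999917958197, -0.0003314467125555935, -0.00023286621945646735, -0.001183005622807598], [0.00011446343954774795, -0.3202320270886366, 0.947339134483963, -0.1425715860176975], [0.0, 0.0, 0.0, 1.0]]}
```

View pics/scene0.png

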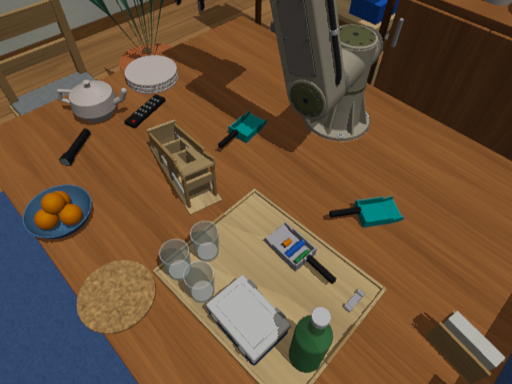

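View pics/side0.png

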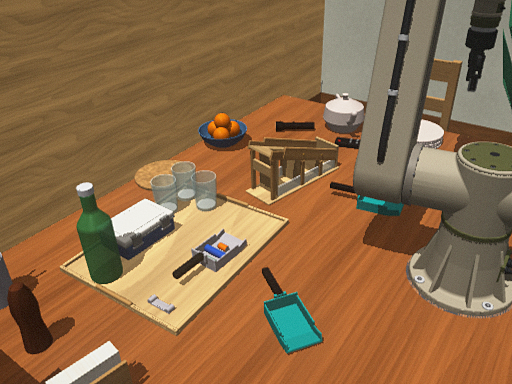

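View pics/wrist0.png

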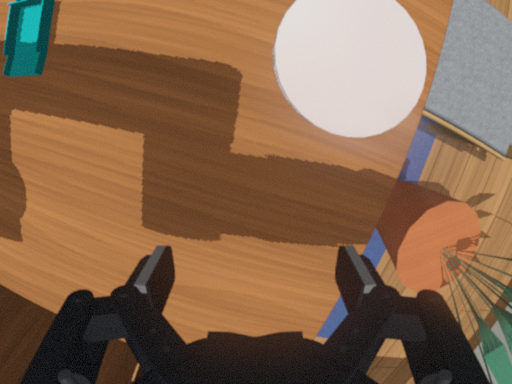

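The scene camera shows the steel scoop with batteries around (295,245), its handle at (320,270), and the sorter around (185,165). The turquoise scoops are decoys. I'll enlarge both regions next.

```bash
cat > h.py <<'E'
import numpy as np, cv2
from scipy.spatial.transform import Rotation as R
from cell import read_state, viewer
def cam(d): return R.from_euler('xyz',d["attitude"],degrees=True).as_matrix(), np.array(d["xyz"])
def ray(d,px):
    Rm,c=cam(d); p=np.linalg.inv(np.array(d["mtx"]))@np.array([px[0],px[1],1.]); v=Rm@p; return c,v/np.linalg.norm(v)
def plane(d,px,z):
    c,v=ray(d,px); return c+v*(z-c[2])/v[2]
def proj(d,P):
    Rm,c=cam(d); q=(np.array(P)-c)@Rm; p=np.array(d["mtx"])@q; return p[:2]/p[2]
def tri(rs):
    A=np.zeros((3,3));b=np.zeros(3)
    for c,v in rs:
        M=np.eye(3)-np.outer(v,v);A+=M;b+=M@c
    return np.linalg.solve(A,b)
def tool():
    s=read_state(); return R.from_euler('xyz',s["ee_rot"],degrees=True).as_matrix(), np.array(s["eef_pos"])
def crop(im,x0,y0,x1,y1,k,name):
    c=cv2.resize(im[y0:y1,x0:x1],None,fx=k,fy=k,interpolation=cv2.INTER_CUBIC); cv2.imwrite(name,c)
E
python3 - <<'E'
from h import *
import cv2
a=cv2.imread("pics/scene0.png");b=cv2.imread("pics/side0.png")
crop(a,255,210,345,300,6,"pics/c1.png")
crop(a,140,115,230,215,6,"pics/c2.png")
crop(b,165,225,255,285,8,"pics/c3.png")
crop(b,240,125,350,205,7,"pics/c4.png")
E
```

```text
(no output)
```

View pics/c1.png

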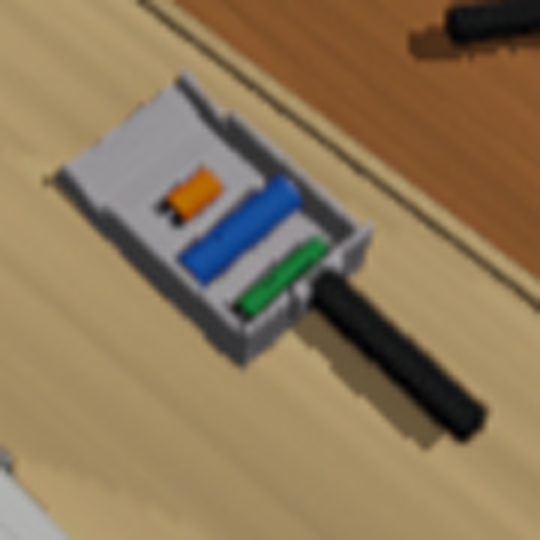

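View pics/c2.png

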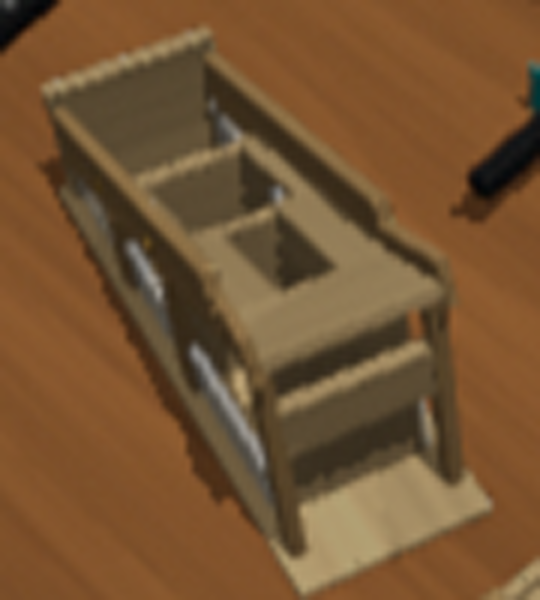

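View pics/c3.png

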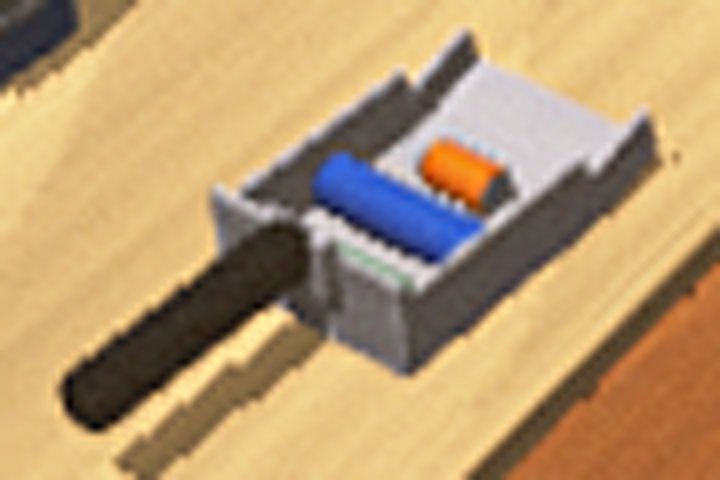

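View pics/c4.png

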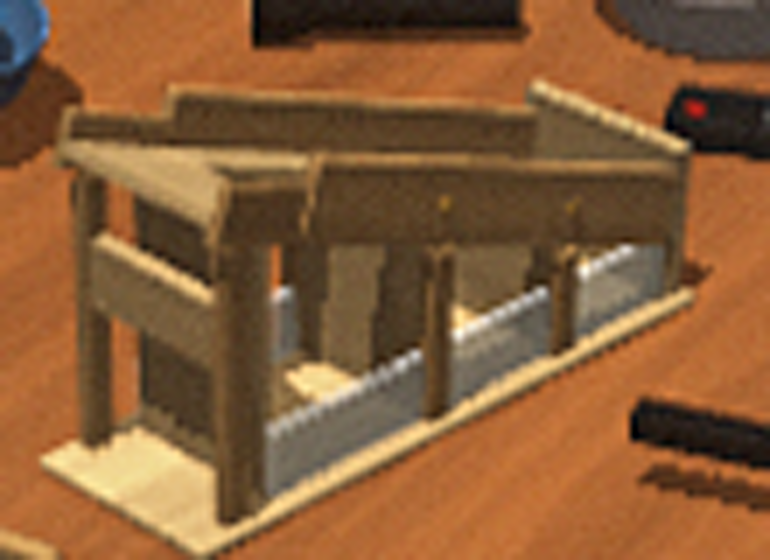

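```bash
python3 - <<'E'
from h import *
np.set_printoptions(precision=4,suppress=True)
S=viewer.get_image("scene");D=viewer.get_image("side")
p=lambda x,y:(255+x/6,210+y/6); q=lambda x,y:(140+x/6,115+y/6); r=lambda x,y:(165+x/8,225+y/8); t=lambda x,y:(240+x/7,125+y/7)
print("sorter base near corners scene",plane(S,q(303,593),.006),plane(S,q(492,505),.006))
print("side",plane(D,t(205,555),.004),plane(D,t(42,462),.006),"far",plane(D,t(692,295),.006))
print("far wall top tri")
a=tri([ray(S,q(45,90)),ray(D,t(532,85))]);b=tri([ray(S,q(212,35)),ray(D,t(690,150))]);print(a,b)
a=tri([ray(S,q(262,362)),ray(D,t(216,230))]);b=tri([ray(S,q(446,290)),ray(D,t(63,155))]);print("feed edge pairing?",a,b)
a=tri([ray(S,q(262,362)),ray(D,t(63,155))]);b=tri([ray(S,q(446,290)),ray(D,t(216,230))]);print("feed edge pairing2",a,b)
print("nose scene",plane(S,p(60,175),.019),plane(S,p(183,78),.019))
print("nose side",plane(D,r(655,150),.012),plane(D,r(648,115),.030),plane(D,r(465,35),.03))
print("handle end scene top",plane(S,p(472,410),.0475),"handle root",plane(S,p(325,282),.0475), "side end",plane(D,r(80,395),.0475),plane(D,r(295,235),.0475))
E
```

```text
sorter base near corners scene [ 0.6115 -0.0202  0.006 ] [0.516 0.001 0.006]
side [ 0.5133 -0.0026  0.004 ] [ 0.6065 -0.0199  0.006 ] far [ 0.4474 -0.2912  0.006 ]
far wall top tri
[ 0.5409 -0.3064  0.0786] [ 0.4529 -0.2871  0.0767]
feed edge pairing? [ 0.571  -0.0888  0.088 ] [0.5474 0.0277 0.1907]
feed edge pairing2 [ 0.6    -0.0351  0.1443] [ 0.5164 -0.017   0.1422]
nose scene [0.5259 0.1828 0.019 ] [0.4512 0.1854 0.019 ]
nose side [0.4554 0.1793 0.012 ] [0.4531 0.1848 0.03  ] [0.5242 0.1843 0.03  ]
handle end scene top [0.4972 0.379  0.0475] handle root [0.4965 0.3031 0.0475] side end [0.4938 0.3832 0.0475] [0.4896 0.3012 0.0475]
```

```bash
cat >> h.py <<'E'
def go(P,yaw=None,pitch=0,show=True):
    """shift (m) in tool axes and rotvec to reach world TCP P with tool-down yaw [deg], nose-down pitch about scoop y (deg)"""
    T,c=tool(); d=T.T@(np.array(P)-c); out=[d.round(4).tolist()]
    if yaw is not None:
        G=(R.from_euler('z',yaw,degrees=True)*R.from_euler('y',pitch,degrees=True)*R.from_euler('x',180,degrees=True)).as_matrix()
        out.append(R.from_matrix(T.T@G).as_rotvec().round(4).tolist())
    print("shift",out[0],"rot",out[1:] ); return out
E
python3 - <<'E'
from h import *
go([.40,-.40,.32])
E
```

```text
shift [0.262, -0.0735, -0.089] rot []
```

```bash
python3 -m handwheel '[{"x":0.045,"y":-0.013,"z":-0.016,"wz":-0.145},{"x":0.09,"y":-0.026,"z":-0.032,"wz":-0.29},{"x":0.135,"y":-0.039,"z":-0.048,"wz":-0.435},{"x":0.18,"y":-0.05,"z":-0.064,"wz":-0.58},{"x":0.22,"y":-0.06,"z":-0.08,"wz":-0.72}]'; python3 - <<'E'
from h import *
print(read_state()["joint_positions"].round(1))
go([.5,-.22,.31])
E
```

```text
[-80.6  18.    2.6  74.7  -0.   82. ]
shift [0.4113, -0.2154, -0.0789] rot []schema error: expected keys gripper, x, y, z, wx, wy, wz
```

```bash
python3 -m handwheel '[{"gripper":0.085,"x":0.045,"y":-0.013,"z":-0.016,"wx":0,"wy":0,"wz":-0.145},{"gripper":0.085,"x":0.09,"y":-0.026,"z":-0.032,"wx":0,"wy":0,"wz":-0.29},{"gripper":0.085,"x":0.135,"y":-0.039,"z":-0.048,"wx":0,"wy":0,"wz":-0.435},{"gripper":0.085,"x":0.18,"y":-0.05,"z":-0.064,"wx":0,"wy":0,"wz":-0.58},{"gripper":0.085,"x":0.22,"y":-0.06,"z":-0.08,"wx":0,"wy":0,"wz":-0.72}]'; python3 - <<'E'
from h import *
print(read_state()["joint_positions"].round(1))
go([.52,-.22,.31])
E
```

```text
clock: 0.75
eef_pos: [0.3655, -0.4242, 0.312]
ee_rot: [180.0, -0.0, 59.0]
wrist_force: [0.2, -1.2, -0.0]
grip_width: 0.0854
[-57.5  15.8  10.9  85.1   0.   63.5]
shift [0.2546, 0.0274, 0.002] rot []
```

```bash
python3 -m handwheel '[{"gripper":0.085,"x":0.046,"y":0.005,"z":0,"wx":0,"wy":0,"wz":-0.145},{"gripper":0.085,"x":0.092,"y":0.01,"z":0,"wx":0,"wy":0,"wz":-0.29},{"gripper":0.085,"x":0.138,"y":0.015,"z":0,"wx":0,"wy":0,"wz":-0.435},{"gripper":0.085,"x":0.184,"y":0.02,"z":0,"wx":0,"wy":0,"wz":-0.58},{"gripper":0.085,"x":0.23,"y":0.025,"z":0,"wx":0,"wy":0,"wz":-0.72}]'; python3 - <<'E'
from h import *
print(read_state()["joint_positions"].round(1))
go([.52,.0,.31])
E
```

```text
clock: 1.25
eef_pos: [0.5058, -0.2405, 0.3113]
ee_rot: [180.0, 0.0, 100.2]
wrist_force: [0.7, -1.1, -0.1]
grip_width: 0.0849
[-33.6  15.8  10.9  85.   -0.   46.1]
shift [0.2342, 0.0567, 0.0013] rot []
```

```bash
python3 -m handwheel '[{"gripper":0.085,"x":0.046,"y":0.011,"z":0,"wx":0,"wy":0,"wz":-0.145},{"gripper":0.085,"x":0.092,"y":0.022,"z":0,"wx":0,"wy":0,"wz":-0.29},{"gripper":0.085,"x":0.138,"y":0.033,"z":0,"wx":0,"wy":0,"wz":-0.435},{"gripper":0.085,"x":0.184,"y":0.044,"z":0,"wx":0,"wy":0,"wz":-0.58},{"gripper":0.085,"x":0.23,"y":0.055,"z":0,"wx":0,"wy":0,"wz":-0.72}]'; python3 - <<'E'
from h import *
print(read_state()["joint_positions"].round(1))
go([.52,.2,.31])
d=viewer.get_image("wrist");cv2.imwrite("pics/w1.png",d["color"])
E
```

```text
clock: 1.75
eef_pos: [0.5193, -0.0043, 0.3113]
ee_rot: [180.0, 0.0, 141.5]
wrist_force: [0.9, -0.8, 0.0]
grip_width: 0.0851
[-9.3 11.1  4.8 83.6 -0.  29.2]
shift [0.1266, 0.1603, 0.0013] rot []
```

View pics/w1.png

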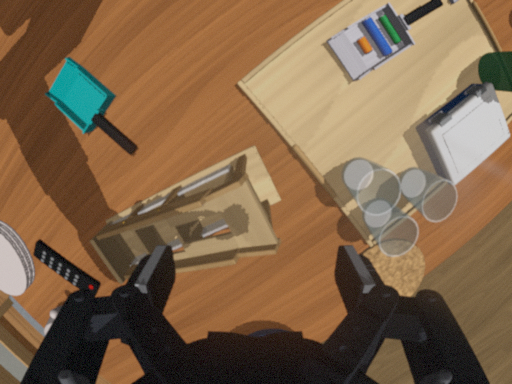

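The wrist view shows the sorter at (190,215), the scoop at (375,40), and the glasses at (385,200) beside the tray's near end. I'll keep turning towards the scoop.

```bash
python3 -m handwheel '[{"gripper":0.085,"x":0.025,"y":0.032,"z":0,"wx":0,"wy":0,"wz":-0.145},{"gripper":0.085,"x":0.05,"y":0.064,"z":0,"wx":0,"wy":0,"wz":-0.29},{"gripper":0.085,"x":0.075,"y":0.096,"z":0,"wx":0,"wy":0,"wz":-0.435},{"gripper":0.085,"x":0.1,"y":0.128,"z":0,"wx":0,"wy":0,"wz":-0.58},{"gripper":0.085,"x":0.125,"y":0.16,"z":0,"wx":0,"wy":0,"wz":-0.72}]'; python3 - <<'E'
from h import *
go([.495,.30,.31],268)
E
```

```text
clock: 2.3
eef_pos: [0.5224, 0.1983, 0.3112]
ee_rot: [-180.0, 0.0, -177.3]
wrist_force: [0.2, 0.2, 0.7]
grip_width: 0.0847
shift [0.0225, 0.1029, 0.0012] rot [[-0.0002, -0.0, -1.4885]]
```

```bash
python3 -m handwheel '[{"gripper":0.085,"x":0.005,"y":0.02,"z":0,"wx":0,"wy":0,"wz":-0.149},{"gripper":0.085,"x":0.01,"y":0.04,"z":0,"wx":0,"wy":0,"wz":-0.298},{"gripper":0.085,"x":0.014,"y":0.06,"z":0,"wx":0,"wy":0,"wz":-0.447},{"gripper":0.085,"x":0.018,"y":0.08,"z":0,"wx":0,"wy":0,"wz":-0.596},{"gripper":0.085,"x":0.022,"y":0.1,"z":0,"wx":0,"wy":0,"wz":-0.745}]'
python3 -m handwheel '[{"gripper":0.085,"x":0,"y":0,"z":0,"wx":0,"wy":0,"wz":-0.149},{"gripper":0.085,"x":0,"y":0,"z":0,"wx":0,"wy":0,"wz":-0.298},{"gripper":0.085,"x":0,"y":0,"z":0,"wx":0,"wy":0,"wz":-0.447},{"gripper":0.085,"x":0,"y":0,"z":0,"wx":0,"wy":0,"wz":-0.596},{"gripper":0.085,"x":0,"y":0,"z":0,"wx":0,"wy":0,"wz":-0.743}]'; python3 - <<'E'
from h import *
print(read_state()["joint_positions"].round(1), tool())
d=viewer.get_image("wrist");cv2.imwrite("pics/w2.png",d["color"])
E
```

```text
clock: 2.8
eef_pos: [0.4961, 0.2965, 0.3111]
ee_rot: [180.0, -0.0, -134.6]
wrist_force: [0.3, 0.4, -0.8]
grip_width: 0.085
clock: 3.3
eef_pos: [0.4964, 0.2956, 0.3111]
ee_rot: [180.0, -0.0, -92.0]
wrist_force: [0.3, -0.1, 0.2]
grip_width: 0.0851
[ 22.8  18.   13.7  85.8  -0.  -65.2] (array([[-3.51038331e-02, -9.99383608e-01, -3.52188831e-04],
       [-9.99383630e-01,  3.51039294e-02, -2.71180267e-04],
       [ 2.83376326e-04,  3.42452286e-04, -9.99999901e-01]]), array([0.49637092, 0.29562234, 0.311066  ]))
```

View pics/w2.png

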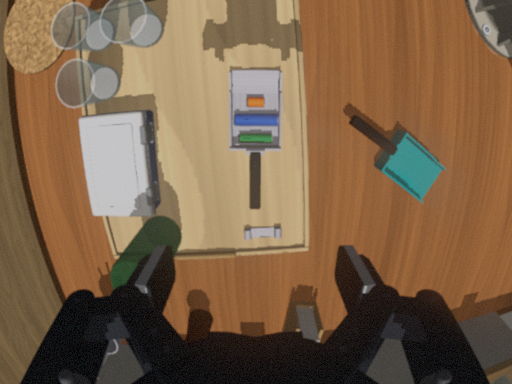

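The scoop is upright in this view: nose edge at row 70, handle from (255,152) to (255,207), chopstick rest at (262,232), bottle at (150,245). Next I'll convert these to positions.

```bash
cat >> h.py <<'E'
def wray(d,px,T,c):
    m=np.array(d["mtx"]);u=np.array([(px[0]-m[0,2])/m[0,0],(px[1]-m[1,2])/m[1,1]]);r=np.linalg.norm(u)
    v=np.array([*(u/r*np.sin(r)),np.cos(r)]); M=np.array(d["T_tool_cam"])
    return c+T@M[:3,3], T@M[:3,:3]@v
def wplane(d,px,T,c,z):
    o,v=wray(d,px,T,c); return o+v*(z-o[2])/v[2]
def mask(im,name):
    h=cv2.cvtColor(im,cv2.COLOR_BGR2HSV)
    lo,hi={"orange":((5,150,120),(20,255,255)),"blue":((105,150,80),(125,255,255)),"green":((50,120,50),(80,255,255))}[name]
    return cv2.inRange(h,np.array(lo),np.array(hi))
E
python3 - <<'E'
from h import *
np.set_printoptions(precision=4,suppress=True)
T,c=tool();d=viewer.get_image("wrist");im=d["color"]
S=viewer.get_image("scene")
crop(im,215,60,300,245,3.2,"pics/w2c.png")
for n in("orange","blue","green"):
    m=mask(im,n);m[:60]=0;m[150:]=0;m[:,:225]=0;m[:,290:]=0
    x,y,w,h=cv2.boundingRect(m);print(n,x,y,w,h,wplane(d,(x+w/2-.5,y+h/2-.5),T,c,.02))
g=cv2.cvtColor(im,cv2.COLOR_BGR2GRAY)
m=((g<60)*255).astype(np.uint8);m[:150]=0;m[212:]=0;m[:,240:][:, 30:]=0;m[:,:242]=0
x,y,w,h=cv2.boundingRect(m);print("handle",x,y,w,h)
for r in (158,170,182,194,204):
    xs=np.where(m[r])[0];print(r,xs.min(),xs.max(),wplane(d,((xs.min()+xs.max())/2,r),T,c,.0475))
print("end",wplane(d,(x+w/2-.5,y+h-.5),T,c,.0475))
print("nose",wplane(d,(230,70),T,c,.019),wplane(d,(280,70),T,c,.019))
print("bottle cap", plane(S,(321,315),.235))
print("rest",wplane(d,(262,232),T,c,.018))
E
```

```text
orange 248 98 16 8 [0.4925 0.2267 0.02  ]
blue 236 117 34 7 [0.4977 0.2536 0.02  ]
green 241 136 30 6 [0.4941 0.2811 0.02  ]
handle 251 154 8 54Traceback (most recent call last):
  File "<stdin>", line 13, in <module>
    return umr_minimum(a, axis, None, out, keepdims, initial, where)
ValueError: zero-size array to reduction operation minimum which has no identity
```

View pics/w2c.png

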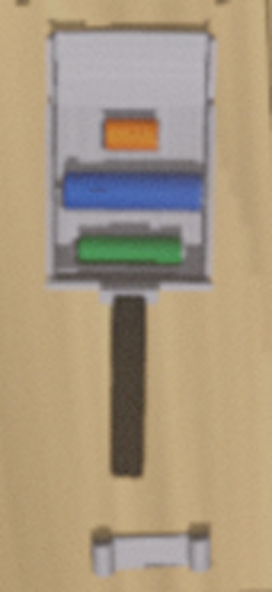

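```bash
python3 - <<'E'
from h import *
np.set_printoptions(precision=4,suppress=True)
T,c=tool();d=viewer.get_image("wrist")
S=viewer.get_image("scene")
p=lambda x,y:(215+x/3.2-.5,60+y/3.2-.5)
print("root,end",wplane(d,p(129,297),T,c,.0475),wplane(d,p(127,475),T,c,.0475))
print("nose L R",wplane(d,p(53,32),T,c,.019),wplane(d,p(210,32),T,c,.019))
print("rear wall L R",wplane(d,p(47,290),T,c,.034),wplane(d,p(213,290),T,c,.034))
print("bottle cap", plane(S,(321,315),.235),"rest",wplane(d,p(150,550),T,c,.015))
E
```

```text
root,end [0.4956 0.2963 0.0475] [0.5002 0.3794 0.0475]
nose L R [0.5243 0.178  0.019 ] [0.4542 0.1811 0.019 ]
rear wall L R [0.5324 0.2941 0.034 ] [0.4579 0.2974 0.034 ]
bottle cap [0.6582 0.4384 0.235 ] rest [0.4909 0.4349 0.015 ]
```

```bash
python3 - <<'E'
from h import *
go([.497,.331,.08],-92.8); go([.497,.331,.021])
E
```

```text
shift [-0.0353, 0.0009, 0.2312] rot [[0.0001, -0.0002, 0.0049]]
shift [-0.0354, 0.0009, 0.2902] rot []
```

```bash
python3 -m handwheel '[{"gripper":0.085,"x":-0.012,"y":0.0,"z":0.045,"wx":0,"wy":0,"wz":0.005},{"gripper":0.085,"x":-0.024,"y":0.0,"z":0.09,"wx":0,"wy":0,"wz":0.005},{"gripper":0.085,"x":-0.035,"y":0.001,"z":0.135,"wx":0,"wy":0,"wz":0.005},{"gripper":0.085,"x":-0.035,"y":0.001,"z":0.18,"wx":0,"wy":0,"wz":0.005},{"gripper":0.085,"x":-0.035,"y":0.001,"z":0.22,"wx":0,"wy":0,"wz":0.005}]'; python3 - <<'E'
from h import *
go([.497,.331,.021],-92.8)
d=viewer.get_image("wrist");cv2.imwrite("pics/w3.png",d["color"])
E
```

```text
clock: 4.05
eef_pos: [0.496, 0.3309, 0.089]
ee_rot: [180.0, -0.0, -92.7]
wrist_force: [-0.4, -0.1, 0.4]
grip_width: 0.0849
shift [-0.0002, -0.001, 0.068] rot [[0.0007, -0.0005, 0.0013]]
```

View pics/w3.png

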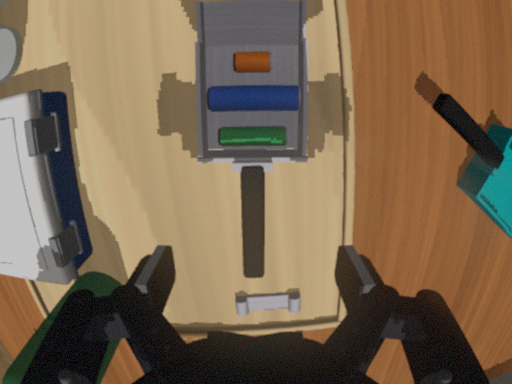

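The fingers straddle the handle line (column 253). The green battery at (252,136) is off-centre to the right of the bowl, and the orange one at (252,62) is near the middle. I'll check the handle and the batteries metrically at this height.

```bash
python3 - <<'E'
from h import *
np.set_printoptions(precision=4,suppress=True)
T,c=tool();d=viewer.get_image("wrist")
f=lambda px,z:wplane(d,px,T,c,z)
A=f((253,168),.0475);B=f((253.5,276),.0475);print("root/end",A,B)
rl,rr=f((196,159),.034),f((309,159),.034);print("rear",rl,rr)
nl,nr=f((198,2),.019+.013),f((307,2),.019+.013);print("nose walls",nl,nr)
print("orange",f((234.5,62),.020),f((270,62),.020)); print("blue",f((207.5,98),.021),f((299,98),.021)); print("green",f((218.5,136),.019),f((286.5,136),.019))
E
```

```text
root/end [0.4907 0.2929 0.0475] [0.4943 0.3723 0.0475]
rear [0.5283 0.288  0.034 ] [0.4532 0.2918 0.034 ]
nose walls [0.5207 0.1829 0.032 ] [0.4505 0.1863 0.032 ]
orange [0.4997 0.2249 0.02  ] [0.4758 0.2261 0.02  ]
blue [0.5194 0.2485 0.021 ] [0.4571 0.2516 0.021 ]
green [0.5138 0.2757 0.019 ] [0.4663 0.2781 0.019 ]
```

```bash
python3 -m handwheel '[{"gripper":0.085,"x":0,"y":0.002,"z":0.03,"wx":0,"wy":0,"wz":0.002},{"gripper":0.085,"x":0,"y":0.002,"z":0.06,"wx":0,"wy":0,"wz":0.002},{"gripper":0.085,"x":0,"y":0.002,"z":0.068,"wx":0,"wy":0,"wz":0.002},{"gripper":0.085,"x":0,"y":0.002,"z":0.068,"wx":0,"wy":0,"wz":0.002}]'; python3 - <<'E'
from h import *
d=viewer.get_image("wrist");cv2.imwrite("pics/w4.png",d["color"])
d=viewer.get_image("side");crop(d["color"],100,150,300,300,4,"pics/s4.png")
E
```

```text
clock: 4.55
eef_pos: [0.4948, 0.3308, 0.0238]
ee_rot: [180.0, -0.0, -92.8]
wrist_force: [-0.1, 0.5, -0.2]
grip_width: 0.0852
```

View pics/w4.png

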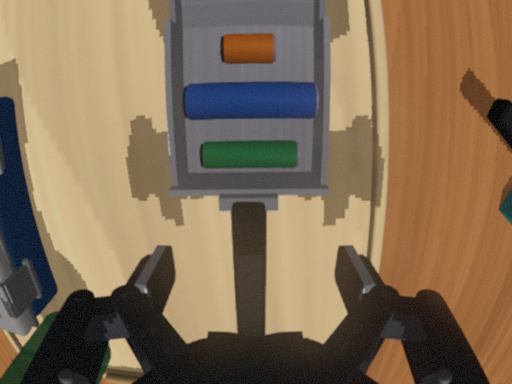

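View pics/s4.png

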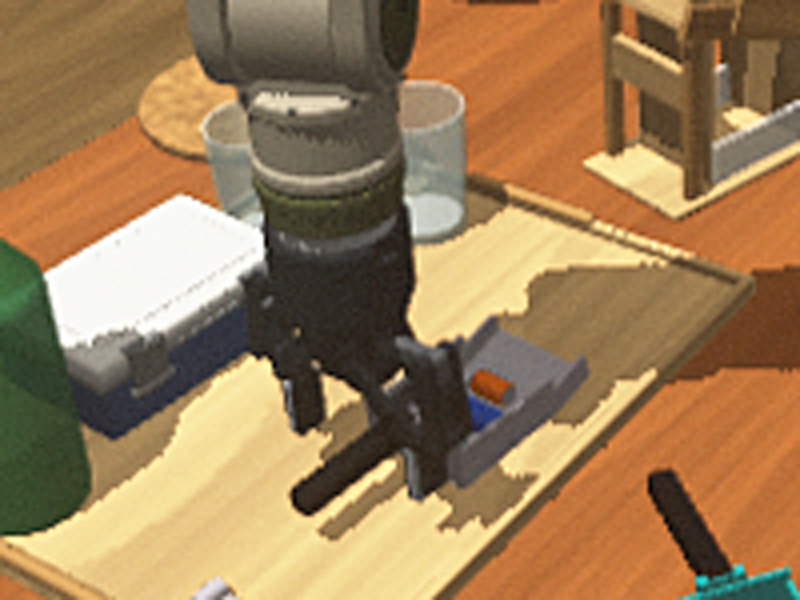

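```bash
python3 - <<'E'
from h import *
np.set_printoptions(precision=4,suppress=True)
T,c=tool();d=viewer.get_image("wrist");print(c,d["T_tool_cam"][1][3])
f=lambda px,z:wplane(d,px,T,c,z)
for px in((248.5,204),(250,335)): P=f(px,.0475);print(P,(T.T@(P-c)))
for px in((154,250),(353,250)): 
    o,v=wray(d,px,T,c); print("ray tool", T.T@(o-c),T.T@v)
print(read_state()["ee_rot"],read_state()["joint_positions"])
E
```

```text
[0.4962 0.3315 0.0254] 0.0005849528947892146
[0.4966 0.2972 0.0475] [ 0.0343 -0.0021 -0.0221]
[0.5005 0.3776 0.0475] [-0.0462 -0.0021 -0.022 ]
ray tool [ 0.0815  0.0006 -0.1426] [-0.4823 -0.3301  0.8115]
ray tool [ 0.0815  0.0006 -0.1426] [-0.4834  0.3223  0.8139]
[-179.8203    0.0926  -92.7522] [ 26.0484  27.9837 -12.6972  49.117   -0.0054 -61.1993]
```

```bash
python3 -m handwheel '[{"gripper":0.085,"x":0,"y":-0.002,"z":0.002,"wx":0,"wy":0,"wz":0},{"gripper":0.0,"x":0,"y":-0.002,"z":0.002,"wx":0,"wy":0,"wz":0},{"gripper":0.0,"x":0,"y":-0.002,"z":0.002,"wx":0,"wy":0,"wz":0},{"gripper":0.0,"x":0,"y":-0.002,"z":0.002,"wx":0,"wy":0,"wz":0},{"gripper":0.0,"x":0,"y":-0.002,"z":0.002,"wx":0,"wy":0,"wz":0}]'
python3 -m handwheel '[{"gripper":0.0,"x":0,"y":0,"z":0,"wx":0,"wy":0,"wz":0},{"gripper":0.0,"x":0,"y":0,"z":0,"wx":0,"wy":0,"wz":0},{"gripper":0.0,"x":0,"y":0,"z":0,"wx":0,"wy":0,"wz":0},{"gripper":0.0,"x":0,"y":0,"z":0,"wx":0,"wy":0,"wz":0},{"gripper":0.0,"x":0,"y":0,"z":0,"wx":0,"wy":0,"wz":0}]'
```

```text
clock: 5.2
eef_pos: [0.4967, 0.3308, 0.0213]
ee_rot: [180.0, -0.0, -92.7]
wrist_force: [0.2, 0.2, -1.0]
grip_width: 0.0277
clock: 5.7
eef_pos: [0.4968, 0.3308, 0.0213]
ee_rot: [-180.0, -0.0, -92.7]
wrist_force: [0.0, -1.3, 2.1]
grip_width: 0.0148
```

```bash
python3 -m handwheel '[{"gripper":0.0,"x":0,"y":0,"z":-0.004,"wx":0,"wy":0,"wz":0},{"gripper":0.0,"x":0,"y":0,"z":-0.012,"wx":0,"wy":0,"wz":0},{"gripper":0.0,"x":0,"y":0,"z":-0.022,"wx":0,"wy":0,"wz":0},{"gripper":0.0,"x":0,"y":0,"z":-0.034,"wx":0,"wy":0,"wz":0},{"gripper":0.0,"x":0,"y":0,"z":-0.044,"wx":0,"wy":0,"wz":0}]'; python3 - <<'E'
from h import *
d=viewer.get_image("wrist");cv2.imwrite("pics/w5.png",d["color"])
d=viewer.get_image("side");crop(d["color"],100,150,300,300,4,"pics/s5.png")
E
```

```text
clock: 6.2
eef_pos: [0.4971, 0.3311, 0.0668]
ee_rot: [-179.9, 0.0, -92.7]
wrist_force: [0.6, -0.6, -1.9]
grip_width: 0.0151
```

View pics/w5.png

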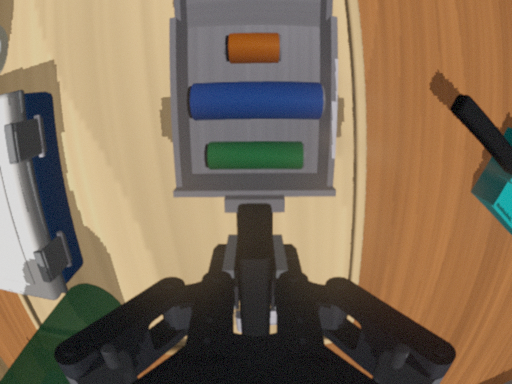

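View pics/s5.png

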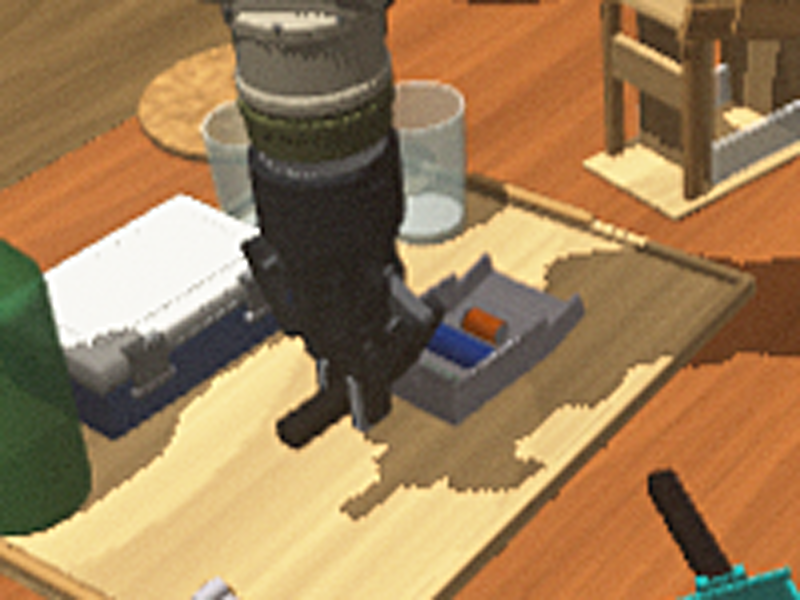

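The scoop is lifted level with all three batteries still across it. I'll use the earlier w1 view to refine the sorter pose.

```bash
python3 - <<'E'
from h import *
a=cv2.imread("pics/w1.png");crop(a,80,140,290,290,3.8,"pics/w1c.png")
np.set_printoptions(precision=4,suppress=True)
T,c=tool();d=viewer.get_image("wrist")
# tool-frame points of rear wall at tool z=-.013
def tp(px,z):
    o,v=wray(d,px,T,c); o=T.T@(o-c);v=T.T@v; return o+v*(z-o[2])/v[2]
print(tp((173,192),-.013),tp((336,192),-.013)); print("handle",tp((255,207),-.0265),tp((256,330),-.0265))
E
```

```text
[ 0.0366 -0.0381 -0.013 ] [ 0.0366  0.039  -0.013 ]
handle [ 0.0346  0.0007 -0.0265] [-0.0374  0.0013 -0.0265]
```

View pics/w1c.png

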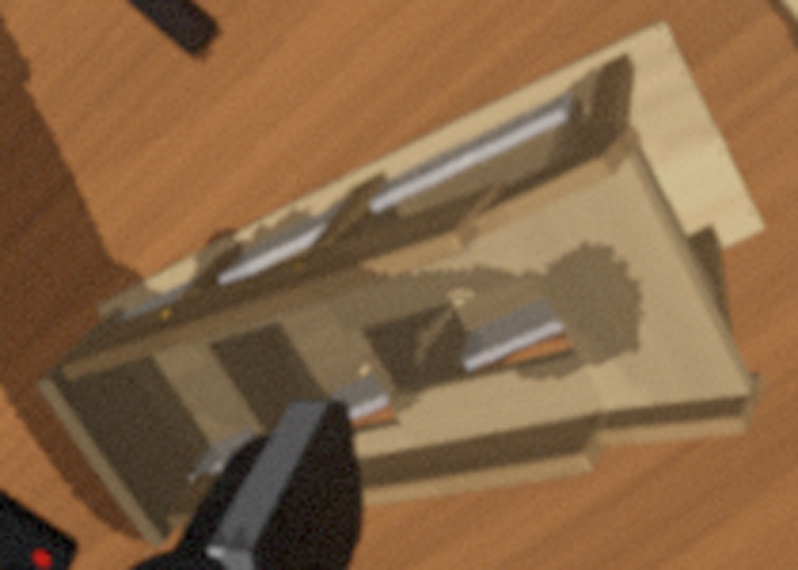

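```bash
python3 - <<'E'
from h import *
np.set_printoptions(precision=4,suppress=True)
d=viewer.get_image("wrist");c=np.array([.5193,-.0043,.3113])
T=R.from_euler('xyz',[180,0,141.5],degrees=True).as_matrix()
p=lambda x,y:(80+x/3.8-.5,140+y/3.8-.5)
f=lambda x,y,z:wplane(d,p(x,y),T,c,z)
a,b=f(630,142,.15),f(750,385,.15);print("top end inner guides",a,b,np.linalg.norm(a-b),(a+b)/2)
g,h=f(40,385,.0765),f(155,540,.0765);print("foot wall",g,h,np.linalg.norm(g-h),(g+h)/2)
# slot small: near-top end corners on surface; slot start 50mm along slope -> z=.132
a,b=f(545,302,.132),f(580,345,.132);print("slot end",a,b,(a+b)/2,np.linalg.norm(a-b))
print("base corners",f(665,22,.006),f(763,228,.006))
E
```

```text
top end inner guides [ 0.5186 -0.0158  0.15  ] [ 0.6011 -0.0358  0.15  ] 0.0848535154802282 [ 0.5599 -0.0258  0.15  ]
foot wall [ 0.4578 -0.2954  0.0765] [ 0.5423 -0.3119  0.0765] 0.08611756354673675 [ 0.5001 -0.3036  0.0765]
slot end [ 0.5461 -0.0733  0.132 ] [ 0.5644 -0.0743  0.132 ] [ 0.5552 -0.0738  0.132 ] 0.018326005273887745
base corners [ 0.5181 -0.003   0.006 ] [ 0.6129 -0.0253  0.006 ]
```

```bash
python3 -m handwheel '[{"gripper":0.0,"x":0,"y":0,"z":-0.015,"wx":0,"wy":0,"wz":0},{"gripper":0.0,"x":0,"y":0,"z":-0.04,"wx":0,"wy":0,"wz":0},{"gripper":0.0,"x":0,"y":0,"z":-0.08,"wx":0,"wy":0,"wz":0},{"gripper":0.0,"x":0,"y":0,"z":-0.12,"wx":0,"wy":0,"wz":0},{"gripper":0.0,"x":0,"y":0,"z":-0.15,"wx":0,"wy":0,"wz":0}]'; python3 - <<'E'
from h import *
go([.5895,.1095,.217],-102.5)
E
```

```text
clock: 6.9
eef_pos: [0.4969, 0.3309, 0.2172]
ee_rot: [-180.0, 0.0, -92.7]
wrist_force: [1.5, 0.4, -1.0]
grip_width: 0.0149
shift [0.2167, -0.1031, 0.0002] rot [[-0.0008, 0.0004, 0.1706]]
```

```bash
python3 -m handwheel '[{"gripper":0.0,"x":0.004,"y":-0.002,"z":0,"wx":0,"wy":0,"wz":0.003},{"gripper":0.0,"x":0.013,"y":-0.006,"z":0,"wx":0,"wy":0,"wz":0.01},{"gripper":0.0,"x":0.026,"y":-0.012,"z":0,"wx":0,"wy":0,"wz":0.02},{"gripper":0.0,"x":0.043,"y":-0.02,"z":0,"wx":0,"wy":0,"wz":0.034},{"gripper":0.0,"x":0.061,"y":-0.029,"z":0,"wx":0,"wy":0,"wz":0.048}]'
python3 -m handwheel '[{"gripper":0.0,"x":0.018,"y":-0.008,"z":0,"wx":0,"wy":0,"wz":0.014},{"gripper":0.0,"x":0.036,"y":-0.015,"z":0,"wx":0,"wy":0,"wz":0.028},{"gripper":0.0,"x":0.054,"y":-0.022,"z":0,"wx":0,"wy":0,"wz":0.042},{"gripper":0.0,"x":0.072,"y":-0.03,"z":0,"wx":0,"wy":0,"wz":0.056},{"gripper":0.0,"x":0.09,"y":-0.037,"z":0,"wx":0,"wy":0,"wz":0.07}]'; python3 - <<'E'
from h import *
go([.5895,.1095,.217],-102.5)
d=viewer.get_image("wrist");cv2.imwrite("pics/w6.png",d["color"])
E
```

```text
clock: 7.4
eef_pos: [0.522, 0.2666, 0.2128]
ee_rot: [179.8, -0.1, -95.5]
wrist_force: [-0.2, 0.5, -1.1]
grip_width: 0.015
clock: 7.9
eef_pos: [0.5503, 0.1731, 0.2128]
ee_rot: [179.8, -0.1, -99.6]
wrist_force: [0.0, -0.8, -2.2]
grip_width: 0.0149
shift [0.0562, -0.0493, -0.0042] rot [[0.0037, -0.0018, 0.0505]]
```

View pics/w6.png

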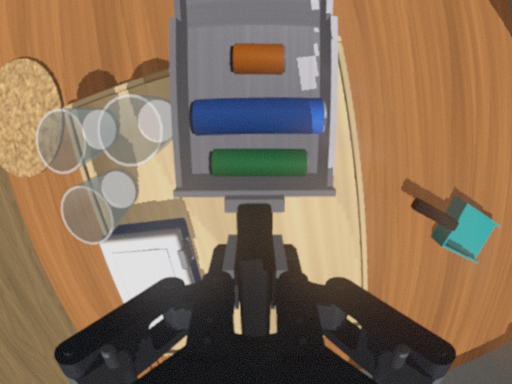

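```bash
python3 -m handwheel '[{"gripper":0.0,"x":0.014,"y":-0.012,"z":0,"wx":0,"wy":0,"wz":0.013},{"gripper":0.0,"x":0.026,"y":-0.023,"z":-0.002,"wx":0,"wy":0,"wz":0.025},{"gripper":0.0,"x":0.036,"y":-0.032,"z":-0.003,"wx":0,"wy":0,"wz":0.035},{"gripper":0.0,"x":0.044,"y":-0.039,"z":-0.004,"wx":0,"wy":0,"wz":0.043},{"gripper":0.0,"x":0.05,"y":-0.044,"z":-0.004,"wx":0.003,"wy":-0.001,"wz":0.05}]'
python3 -m handwheel '[{"gripper":0.0,"x":0.004,"y":-0.003,"z":0,"wx":0,"wy":0,"wz":0},{"gripper":0.0,"x":0.006,"y":-0.005,"z":0,"wx":0,"wy":0,"wz":0},{"gripper":0.0,"x":0.006,"y":-0.005,"z":0,"wx":0,"wy":0,"wz":0}]'; python3 - <<'E'
from h import *
go([.5895,.1095,.217],-102.5)
d=viewer.get_image("wrist");cv2.imwrite("pics/w7.png",d["color"])
d=viewer.get_image("scene");crop(d["color"],100,60,300,210,4,"pics/s7.png")
d=viewer.get_image("side");crop(d["color"],190,60,390,210,4,"pics/d7.png")
E
```

```text
clock: 8.45
eef_pos: [0.587, 0.1179, 0.2193]
ee_rot: [-179.8, 0.1, -102.4]
wrist_force: [-0.2, 0.5, -2.1]
grip_width: 0.0146
clock: 8.75
eef_pos: [0.5898, 0.1119, 0.2193]
ee_rot: [-179.8, 0.1, -102.3]
wrist_force: [0.1, 0.1, -2.0]
grip_width: 0.0151
shift [0.0024, -0.0002, 0.0023] rot [[-0.0029, 0.0011, 0.0027]]
```

View pics/w7.png

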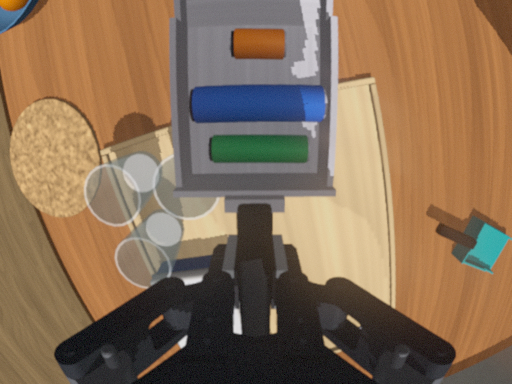

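View pics/s7.png

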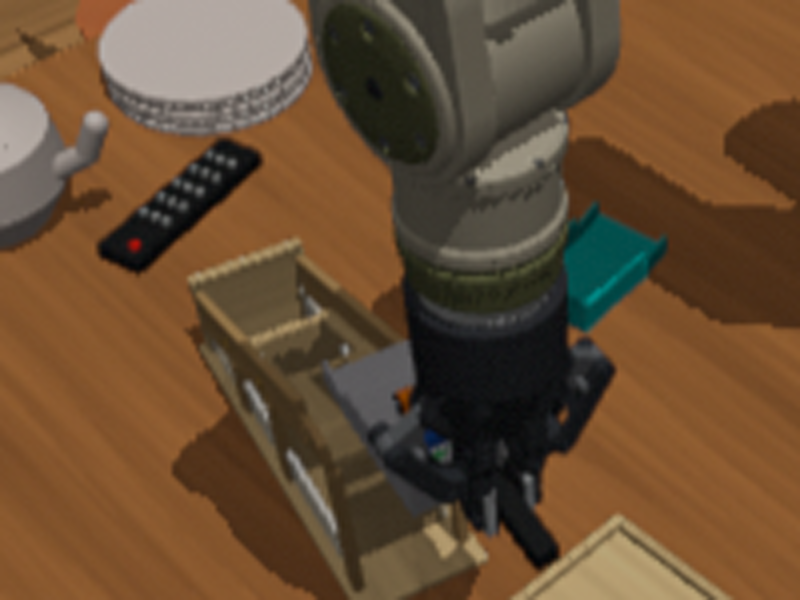

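View pics/d7.png

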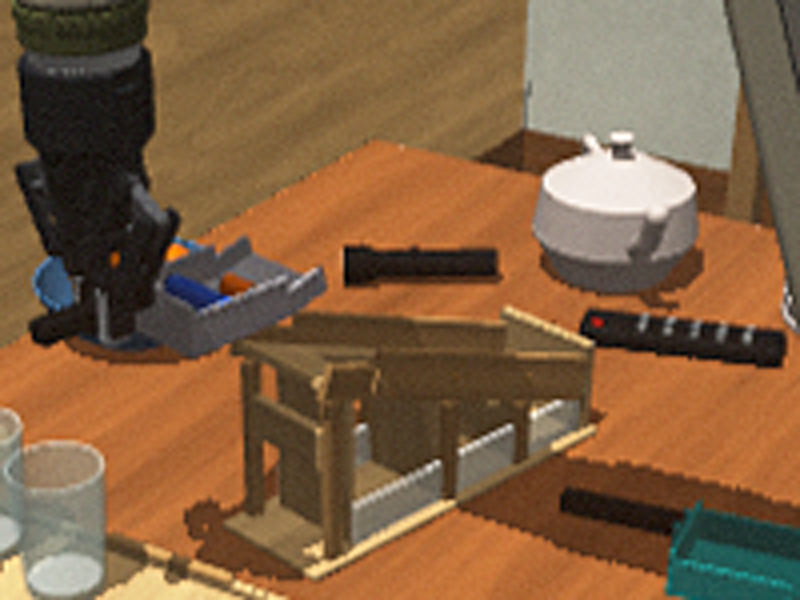

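```bash
python3 - <<'E'
from h import *
np.set_printoptions(precision=4,suppress=True)
S=viewer.get_image("scene");D=viewer.get_image("side")
crop(S["color"],170,130,220,190,10,"pics/s8.png");crop(D["color"],220,105,290,155,10,"pics/d8.png")
T,c=tool();n=c+T@np.array([.1506,.0005,.002]);print("pred nose",n,proj(S,n),proj(D,n))
for s in(.037,-.037):
    k=c+T@np.array([.1506,s,.002]);print(k,proj(S,k),proj(D,k))
E
```

```text
pred nose [ 0.557  -0.0347  0.2172] [194.309  146.8176] [261.6148 125.8946]
[ 0.5213 -0.0269  0.2171] [207.9641 141.3382] [271.2397 130.1054]
[ 0.5936 -0.0427  0.2173] [179.875  152.6096] [252.0981 121.731 ]
```

View pics/s8.png

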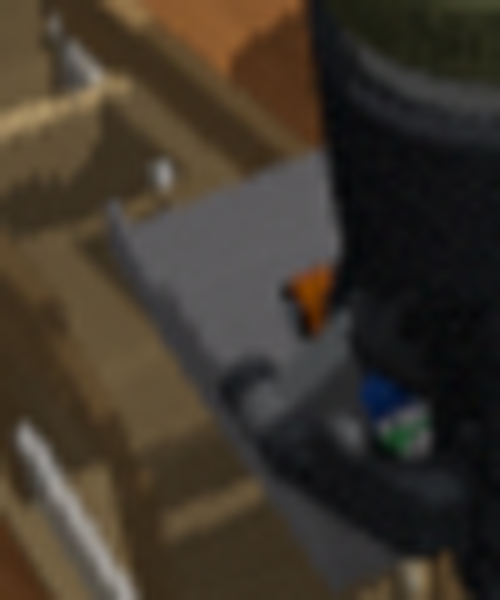

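View pics/d8.png

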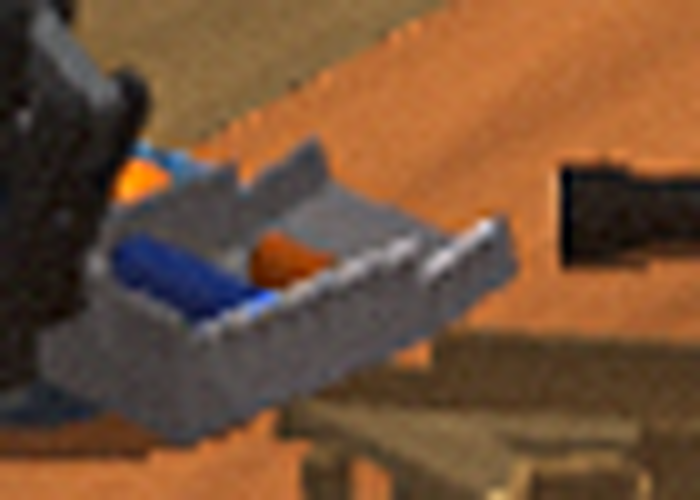

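```bash
python3 -m handwheel '[{"gripper":0.0,"x":0,"y":0,"z":0.0035,"wx":0,"wy":-0.01,"wz":0},{"gripper":0.0,"x":0,"y":0,"z":0.008,"wx":0,"wy":-0.02,"wz":0},{"gripper":0.0,"x":0,"y":0,"z":0.0135,"wx":0,"wy":-0.03,"wz":0},{"gripper":0.0,"x":0,"y":0,"z":0.018,"wx":0,"wy":-0.04,"wz":0},{"gripper":0.0,"x":0,"y":0,"z":0.0195,"wx":0,"wy":-0.05,"wz":0}]'
python3 -m handwheel '[{"gripper":0.0,"x":0,"y":0,"z":0,"wx":0,"wy":0,"wz":0},{"gripper":0.0,"x":0,"y":0,"z":0,"wx":0,"wy":0,"wz":0},{"gripper":0.0,"x":0,"y":0,"z":0,"wx":0,"wy":0,"wz":0},{"gripper":0.0,"x":0,"y":0,"z":0,"wx":0,"wy":0,"wz":0},{"gripper":0.0,"x":0,"y":0,"z":0,"wx":0,"wy":0,"wz":0}]'
cat > look.py <<'E'
import sys
from h import *
np.set_printoptions(precision=4,suppress=True)
n=sys.argv[1];E=np.array([.5595,-.0258]);u=np.array([-.2164,-.9763])
T,c=tool();N=c+T@np.array([.1506,.0005,.002]);k=N[:2]-E
print("nose",N,"in",k@u,"lat",k@np.array([-u[1],u[0]]),"slope",np.degrees(np.arcsin(-T[2,0])))
w=viewer.get_image("wrist")["color"];s=viewer.get_image("scene")["color"];d=viewer.get_image("side")["color"]
f=lambda i,x,y,W,H:cv2.resize(i[y:y+H,x:x+W],(400,300),interpolation=cv2.INTER_CUBIC)
o=np.vstack([np.hstack([f(w,130,0,256,192),f(s,130,90,120,90)]),np.hstack([f(d,190,60,160,120),f(d,230,90,100,75)])])
cv2.imwrite(f"pics/{n}.png",o)
E
python3 look.py a1
```

```text
clock: 9.5
eef_pos: [0.5893, 0.1118, 0.1988]
ee_rot: [-179.9, 2.9, -102.4]
wrist_force: [-0.1, 0.1, -2.3]
grip_width: 0.015
clock: 10.0
eef_pos: [0.59, 0.112, 0.2]
ee_rot: [-179.8, 2.9, -102.3]
wrist_force: [-0.3, 0.1, -2.6]
grip_width: 0.0153
nose [ 0.5574 -0.0347  0.1903] in 0.009158261584648707 lat -0.00010627280973579434 slope 2.925033896327025
```

View pics/a1.png

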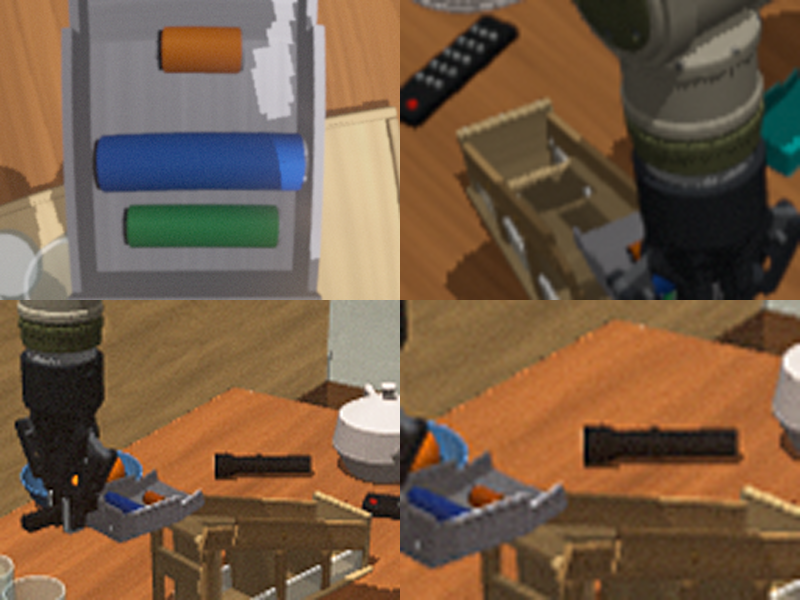

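The batteries have barely moved at 2.9°. Nose is 9 mm in and centred. I'll keep tipping.

```bash
python3 -m handwheel '[{"gripper":0.0,"x":0.0,"y":0,"z":0.0005,"wx":0,"wy":-0.015,"wz":0},{"gripper":0.0,"x":0.001,"y":0,"z":0.001,"wx":0,"wy":-0.03,"wz":0},{"gripper":0.0,"x":0.001,"y":0,"z":0.0015,"wx":0,"wy":-0.045,"wz":0},{"gripper":0.0,"x":0.001,"y":0,"z":0.002,"wx":0,"wy":-0.06,"wz":0},{"gripper":0.0,"x":0.001,"y":0,"z":0.0025,"wx":0,"wy":-0.075,"wz":0}]'
python3 -m handwheel '[{"gripper":0.0,"x":0,"y":0,"z":0,"wx":0,"wy":0,"wz":0},{"gripper":0.0,"x":0,"y":0,"z":0,"wx":0,"wy":0,"wz":0},{"gripper":0.0,"x":0,"y":0,"z":0,"wx":0,"wy":0,"wz":0}]'
python3 look.py a2
```

```text
clock: 10.65
eef_pos: [0.5897, 0.1109, 0.1972]
ee_rot: [-179.8, 7.3, -102.3]
wrist_force: [0.0, 0.1, -1.5]
grip_width: 0.0146
clock: 10.95
eef_pos: [0.5897, 0.1111, 0.1973]
ee_rot: [-179.8, 7.2, -102.3]
wrist_force: [0.9, 0.2, -1.0]
grip_width: 0.0149
nose [ 0.5574 -0.0346  0.1764] in 0.009001256490845485 lat -0.00016550156506752942 slope 7.216887201712458
```

View pics/a2.png

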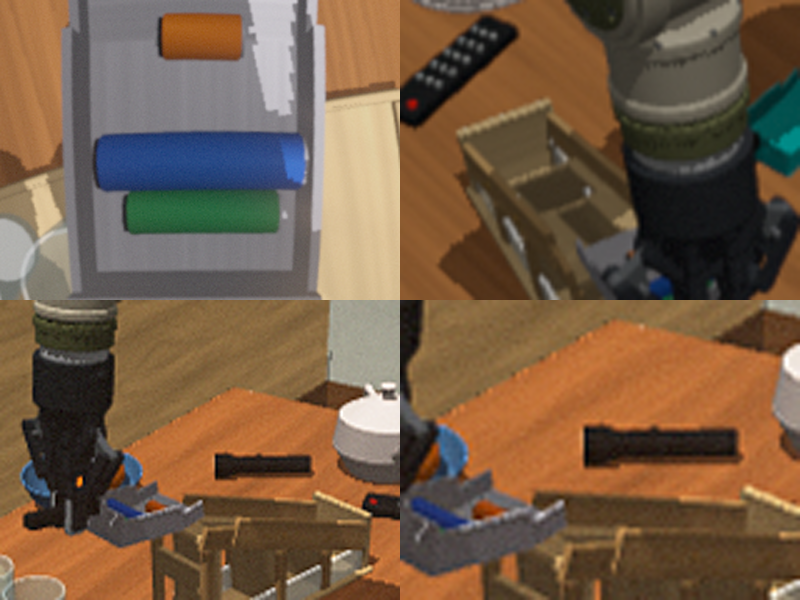

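```bash
python3 -m handwheel '[{"gripper":0.0,"x":0.0,"y":0,"z":0,"wx":0,"wy":-0.017,"wz":0},{"gripper":0.0,"x":0.001,"y":0,"z":-0.0005,"wx":0,"wy":-0.035,"wz":0},{"gripper":0.0,"x":0.001,"y":0,"z":-0.0005,"wx":0,"wy":-0.052,"wz":0},{"gripper":0.0,"x":0.002,"y":0,"z":-0.001,"wx":0,"wy":-0.07,"wz":0},{"gripper":0.0,"x":0.002,"y":0,"z":-0.001,"wx":0,"wy":-0.087,"wz":0}]'
python3 -m handwheel '[{"gripper":0.0,"x":0,"y":0,"z":0,"wx":0,"wy":0,"wz":0},{"gripper":0.0,"x":0,"y":0,"z":0,"wx":0,"wy":0,"wz":0},{"gripper":0.0,"x":0,"y":0,"z":0,"wx":0,"wy":0,"wz":0}]'
python3 look.py a3
```

```text
clock: 11.6
eef_pos: [0.5892, 0.1086, 0.198]
ee_rot: [-179.8, 12.3, -102.3]
wrist_force: [1.0, 0.1, -2.0]
grip_width: 0.0153
clock: 11.9
eef_pos: [0.5893, 0.109, 0.198]
ee_rot: [-179.8, 12.2, -102.3]
wrist_force: [-0.6, 0.0, -2.4]
grip_width: 0.0148
nose [ 0.5575 -0.0343  0.1642] in 0.008709982768216022 lat -0.00014478818405506313 slope 12.204782358949497
```

View pics/a3.png

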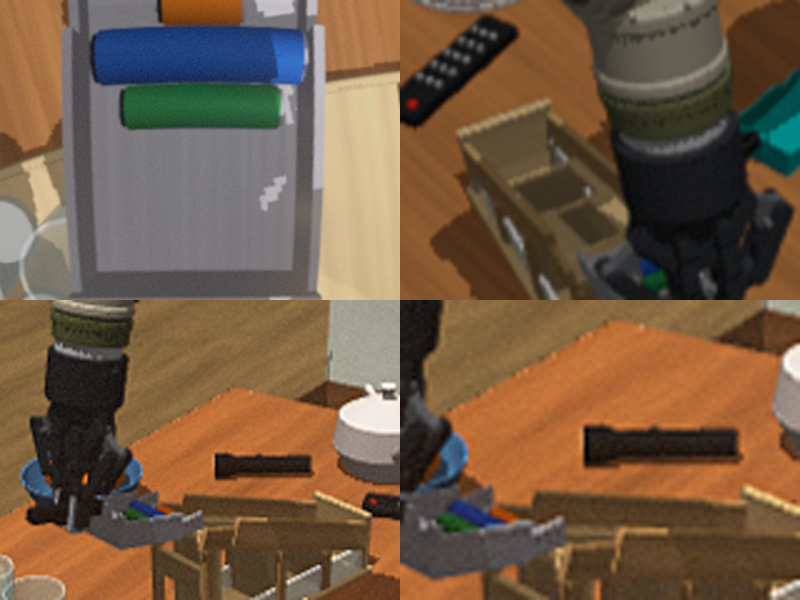

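All three are gathered against the lip, straight across. I'll tip more slowly from here.

```bash
python3 -m handwheel '[{"gripper":0.0,"x":0.0,"y":-0.0005,"z":-0.0015,"wx":0,"wy":-0.017,"wz":0},{"gripper":0.0,"x":0.001,"y":-0.001,"z":-0.003,"wx":0,"wy":-0.035,"wz":0},{"gripper":0.0,"x":0.001,"y":-0.001,"z":-0.0045,"wx":0,"wy":-0.052,"wz":0},{"gripper":0.0,"x":0.002,"y":-0.001,"z":-0.006,"wx":0,"wy":-0.07,"wz":0},{"gripper":0.0,"x":0.002,"y":-0.001,"z":-0.0072,"wx":0,"wy":-0.087,"wz":0}]'
python3 look.py a4
```

```text
clock: 12.55
eef_pos: [0.5895, 0.105, 0.2047]
ee_rot: [-179.8, 17.3, -102.3]
wrist_force: [-0.0, -0.8, -2.0]
grip_width: 0.0148
nose [ 0.5584 -0.0348  0.1581] in 0.009023770763460604 lat 0.0008783682659251494 slope 17.264151534239588
```

View pics/a4.png

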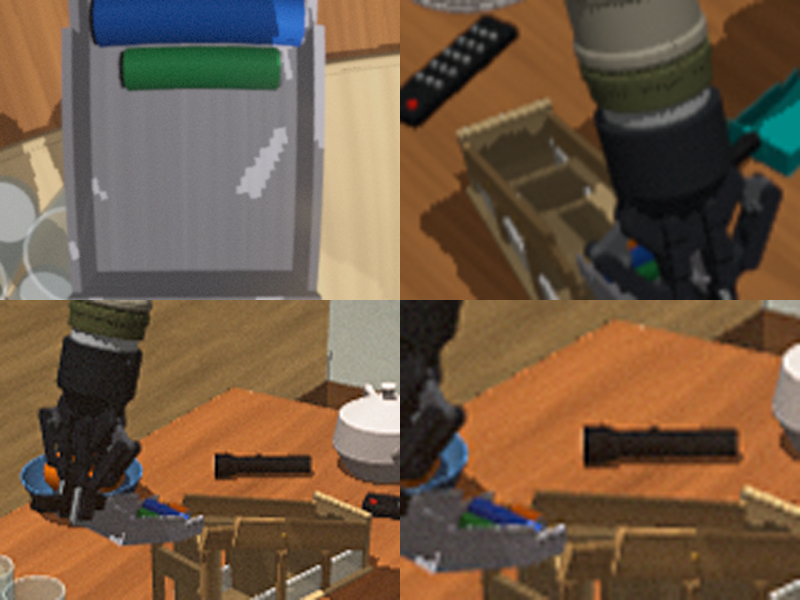

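```bash
python3 -m handwheel '[{"gripper":0.0,"x":0.0,"y":0,"z":-0.0016,"wx":0,"wy":-0.0105,"wz":0},{"gripper":0.0,"x":0,"y":0,"z":-0.0032,"wx":0,"wy":-0.021,"wz":0},{"gripper":0.0,"x":0,"y":0,"z":-0.0047,"wx":0,"wy":-0.0315,"wz":0},{"gripper":0.0,"x":0,"y":0,"z":-0.0063,"wx":0,"wy":-0.042,"wz":0},{"gripper":0.0,"x":0,"y":0,"z":-0.0079,"wx":0,"wy":-0.0525,"wz":0}]'
python3 look.py a5
```

```text
clock: 13.2
eef_pos: [0.589, 0.1031, 0.2124]
ee_rot: [-179.8, 20.2, -102.3]
wrist_force: [-1.2, -0.0, -1.2]
grip_width: 0.0149
nose [ 0.5586 -0.0342  0.1584] in 0.00840753466035278 lat 0.0009290048419692058 slope 20.243522717943254
```

View pics/a5.png

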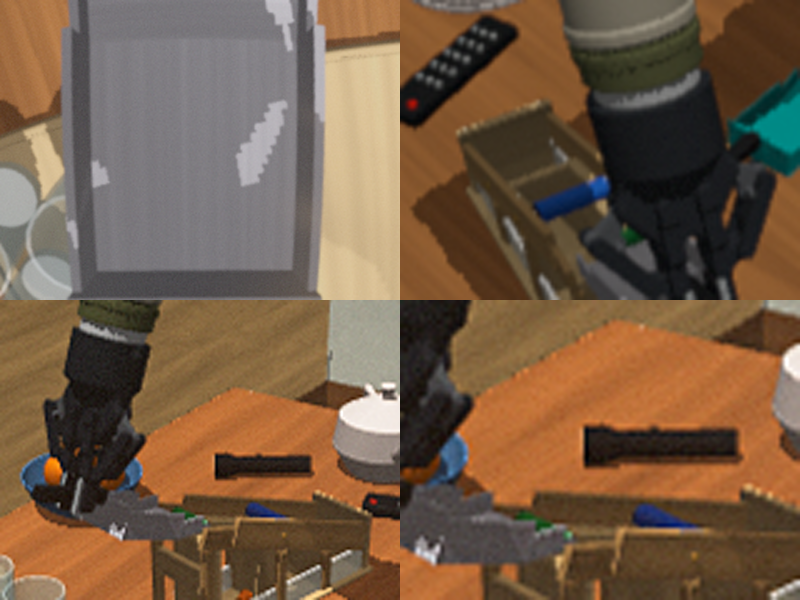

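At 20° they left on their own: blue is rolling straight down, green is at the lip, and orange shows low in the small bin. I'll hold still and watch.

```bash
python3 -m handwheel '[{"gripper":0.0,"x":0,"y":0,"z":0,"wx":0,"wy":0,"wz":0},{"gripper":0.0,"x":0,"y":0,"z":0,"wx":0,"wy":0,"wz":0},{"gripper":0.0,"x":0,"y":0,"z":0,"wx":0,"wy":0,"wz":0},{"gripper":0.0,"x":0,"y":0,"z":0,"wx":0,"wy":0,"wz":0},{"gripper":0.0,"x":0,"y":0,"z":0,"wx":0,"wy":0,"wz":0}]'
python3 - <<'E'
from h import *
s=viewer.get_image("scene")["color"];d=viewer.get_image("side")["color"]
f=lambda i,x,y,W,H:cv2.resize(i[y:y+H,x:x+W],(400,300),interpolation=cv2.INTER_CUBIC)
cv2.imwrite("pics/a6.png",np.hstack([f(s,130,100,120,90),f(d,230,125,120,90)]))
E
```

```text
clock: 13.85
eef_pos: [0.5889, 0.1032, 0.2121]
ee_rot: [-179.8, 20.2, -102.3]
wrist_force: [-0.5, 0.2, -1.6]
grip_width: 0.0152
```

View pics/a6.png

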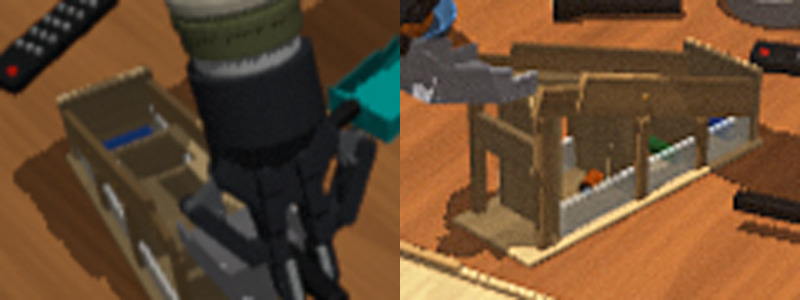

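Side view: orange, green and blue are each in their own bin. Now lifting clear and levelling.

```bash
python3 -m handwheel '[{"gripper":0.0,"x":-0.006,"y":0,"z":-0.01,"wx":0,"wy":0.04,"wz":0},{"gripper":0.0,"x":-0.012,"y":0,"z":-0.02,"wx":0,"wy":0.12,"wz":0},{"gripper":0.0,"x":-0.018,"y":0,"z":-0.035,"wx":0,"wy":0.2,"wz":0},{"gripper":0.0,"x":-0.025,"y":0,"z":-0.05,"wx":0,"wy":0.28,"wz":0},{"gripper":0.0,"x":-0.03,"y":0,"z":-0.06,"wx":0,"wy":0.353,"wz":0}]'
python3 - <<'E'
from h import *
s=viewer.get_image("scene")["color"];d=viewer.get_image("side")["color"];w=viewer.get_image("wrist")["color"]
f=lambda i,x,y,W,H:cv2.resize(i[y:y+H,x:x+W],(400,300),interpolation=cv2.INTER_CUBIC)
cv2.imwrite("pics/a7.png",np.vstack([np.hstack([f(s,130,100,120,90),f(d,230,125,120,90)]),np.hstack([f(d,190,60,160,120),f(w,0,0,512,384)])]))
go([.497,.331,.22],-92.8)
E
```

```text
clock: 14.45
eef_pos: [0.5908, 0.1106, 0.2806]
ee_rot: [-179.7, -0.2, -102.3]
wrist_force: [0.1, -0.1, -1.1]
grip_width: 0.0149
shift [-0.1943, 0.1384, 0.0589] rot [[-0.0044, 0.001, -0.1644]]
```

View pics/a7.png

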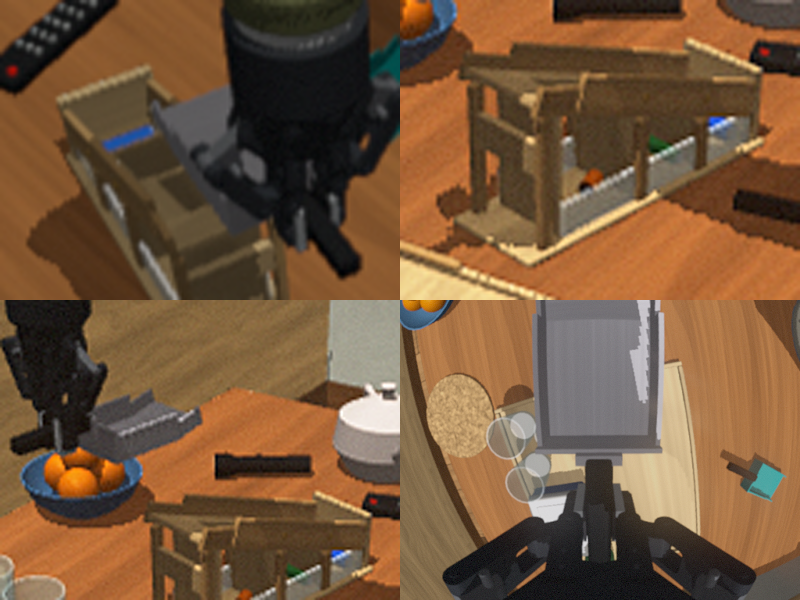

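```bash
python3 -m handwheel '[{"gripper":0.0,"x":-0.02,"y":0.014,"z":0,"wx":0,"wy":0,"wz":-0.016},{"gripper":0.0,"x":-0.055,"y":0.039,"z":0,"wx":0,"wy":0,"wz":-0.05},{"gripper":0.0,"x":-0.09,"y":0.064,"z":0,"wx":0,"wy":0,"wz":-0.08},{"gripper":0.0,"x":-0.125,"y":0.089,"z":0,"wx":0,"wy":0,"wz":-0.11},{"gripper":0.0,"x":-0.155,"y":0.11,"z":0.01,"wx":-0.004,"wy":0.001,"wz":-0.14}]'
python3 - <<'E'
from h import *
go([.4967,.3308,.10],-92.8)
E
```

```text
clock: 15.1
eef_pos: [0.5153, 0.2864, 0.2685]
ee_rot: [180.0, 0.0, -94.3]
wrist_force: [0.1, -0.2, -1.7]
grip_width: 0.015
shift [-0.0427, 0.0218, 0.1686] rot [[0.0007, 0.0008, -0.0263]]
```

```bash
python3 -m handwheel '[{"gripper":0.0,"x":-0.02,"y":0.01,"z":0.03,"wx":0,"wy":0,"wz":-0.01},{"gripper":0.0,"x":-0.035,"y":0.018,"z":0.07,"wx":0,"wy":0,"wz":-0.02},{"gripper":0.0,"x":-0.0425,"y":0.022,"z":0.11,"wx":0,"wy":0,"wz":-0.026},{"gripper":0.0,"x":-0.0425,"y":0.022,"z":0.145,"wx":0,"wy":0,"wz":-0.026},{"gripper":0.0,"x":-0.0425,"y":0.022,"z":0.168,"wx":0,"wy":0,"wz":-0.026}]'
python3 -m handwheel '[{"gripper":0.0,"x":0,"y":0,"z":0,"wx":0,"wy":0,"wz":0}]'
python3 - <<'E'
from h import *
go([.4967,.3308,.0213],-92.8)
d=viewer.get_image("side");crop(d["color"],100,150,300,300,4,"pics/s9.png")
E
```

```text
clock: 15.6
eef_pos: [0.4947, 0.3277, 0.0962]
ee_rot: [179.6, -0.1, -92.9]
wrist_force: [-0.7, 0.4, -1.6]
grip_width: 0.0153
clock: 15.7
eef_pos: [0.4937, 0.3268, 0.0954]
ee_rot: [179.4, -0.3, -92.9]
wrist_force: [-0.6, -0.3, -1.9]
grip_width: 0.0149
shift [-0.0045, -0.0035, 0.0741] rot [[0.0097, -0.0047, -0.0017]]
```

View pics/s9.png

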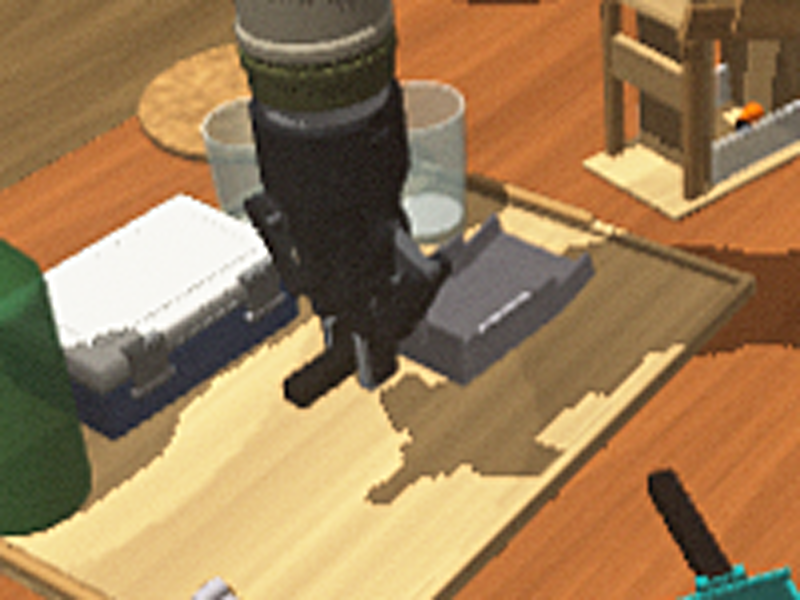

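```bash
python3 -m handwheel '[{"gripper":0.0,"x":-0.002,"y":-0.001,"z":0.025,"wx":0.005,"wy":-0.002,"wz":0},{"gripper":0.0,"x":-0.004,"y":-0.003,"z":0.045,"wx":0.01,"wy":-0.005,"wz":0},{"gripper":0.0,"x":-0.0045,"y":-0.0035,"z":0.06,"wx":0.01,"wy":-0.005,"wz":0},{"gripper":0.0,"x":-0.0045,"y":-0.0035,"z":0.067,"wx":0.01,"wy":-0.005,"wz":0},{"gripper":0.0,"x":-0.0045,"y":-0.0035,"z":0.07,"wx":0.01,"wy":-0.005,"wz":0}]'
python3 -m handwheel '[{"gripper":0.0,"x":0,"y":0,"z":0,"wx":0,"wy":0,"wz":0}]'
python3 - <<'E'
from h import *
go([.4967,.3308,.0213],-92.8)
E
```

```text
clock: 16.25
eef_pos: [0.5014, 0.3332, 0.031]
ee_rot: [-179.5, 0.2, -92.9]
wrist_force: [-1.3, 0.1, -0.9]
grip_width: 0.0151
clock: 16.35
eef_pos: [0.5014, 0.3334, 0.0312]
ee_rot: [-179.4, 0.2, -92.9]
wrist_force: [0.1, -0.9, -1.3]
grip_width: 0.0152
shift [0.0028, 0.0047, 0.0099] rot [[-0.0098, 0.0042, -0.0011]]
```

```bash
python3 -m handwheel '[{"gripper":0.0,"x":0,"y":0,"z":0.002,"wx":-0.009,"wy":0.004,"wz":0},{"gripper":0.0,"x":0,"y":0,"z":0.005,"wx":-0.009,"wy":0.004,"wz":0},{"gripper":0.0,"x":0,"y":0,"z":0.0075,"wx":-0.009,"wy":0.004,"wz":0},{"gripper":0.0,"x":0,"y":0,"z":0.009,"wx":-0.009,"wy":0.004,"wz":0},{"gripper":0.0,"x":0,"y":0,"z":0.009,"wx":-0.009,"wy":0.004,"wz":0}]'
python3 - <<'E'
from h import *
go([.4967,.3308,.0213],-92.8); print(read_state()["wrist_force"])
d=viewer.get_image("side");crop(d["color"],100,150,300,300,4,"pics/s10.png")
E
```

```text
clock: 16.85
eef_pos: [0.5008, 0.3334, 0.0214]
ee_rot: [180.0, -0.0, -92.8]
wrist_force: [-0.2, -0.3, -0.3]
grip_width: 0.0149
shift [0.0028, 0.004, 0.0001] rot [[0.0001, -0.0007, -0.0006]]
[-0.18190201 -0.31879414 -0.25037015]
```

View pics/s10.png

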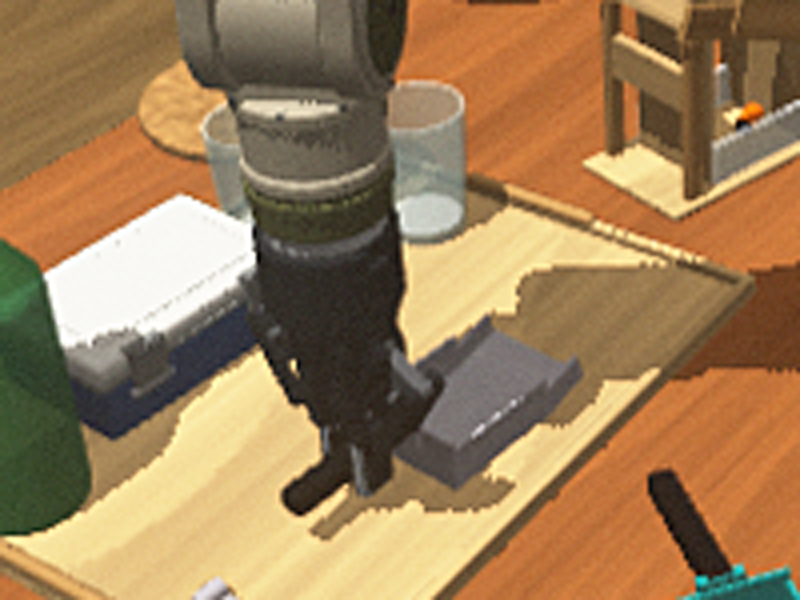

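```bash
python3 -m handwheel '[{"gripper":0.0,"x":0,"y":0,"z":0.0005,"wx":0,"wy":0,"wz":0},{"gripper":0.03,"x":0,"y":0,"z":0.0005,"wx":0,"wy":0,"wz":0},{"gripper":0.06,"x":0,"y":0,"z":0.0005,"wx":0,"wy":0,"wz":0},{"gripper":0.085,"x":0,"y":0,"z":0.0005,"wx":0,"wy":0,"wz":0},{"gripper":0.085,"x":0,"y":0,"z":0.0005,"wx":0,"wy":0,"wz":0}]'
python3 -m handwheel '[{"gripper":0.085,"x":0,"y":0,"z":0,"wx":0,"wy":0,"wz":0},{"gripper":0.085,"x":0,"y":0,"z":0,"wx":0,"wy":0,"wz":0},{"gripper":0.085,"x":0,"y":0,"z":-0.01,"wx":0,"wy":0,"wz":0},{"gripper":0.085,"x":0,"y":0,"z":-0.03,"wx":0,"wy":0,"wz":0},{"gripper":0.085,"x":0,"y":0,"z":-0.06,"wx":0,"wy":0,"wz":0}]'
python3 -m handwheel '[{"gripper":0.085,"x":0,"y":0,"z":-0.04,"wx":0,"wy":0,"wz":0},{"gripper":0.085,"x":0,"y":0,"z":-0.09,"wx":0,"wy":0,"wz":0},{"gripper":0.085,"x":0,"y":0,"z":-0.14,"wx":0,"wy":0,"wz":0},{"gripper":0.085,"x":0,"y":0,"z":-0.19,"wx":0,"wy":0,"wz":0},{"gripper":0.085,"x":0,"y":0,"z":-0.22,"wx":0,"wy":0,"wz":0}]'
python3 - <<'E'
from h import *
d=viewer.get_image("side")["color"];crop(d,100,125,360,320,3,"pics/s11.png")
w=viewer.get_image("wrist")["color"];cv2.imwrite("pics/w11.png",w)
s=viewer.get_image("scene")["color"];crop(s,140,110,300,230,5,"pics/c11.png")
E
```

```text
clock: 17.4
eef_pos: [0.5008, 0.3333, 0.0208]
ee_rot: [180.0, -0.0, -92.8]
wrist_force: [-0.2, -0.2, -0.0]
grip_width: 0.0722
clock: 17.9
eef_pos: [0.4996, 0.3328, 0.0805]
ee_rot: [179.8, -0.1, -92.8]
wrist_force: [0.3, -0.2, 0.6]
grip_width: 0.085
clock: 18.4
eef_pos: [0.5014, 0.3339, 0.3066]
ee_rot: [-179.7, 0.1, -92.8]
wrist_force: [0.7, -0.1, -0.4]
grip_width: 0.0851
```

View pics/s11.png

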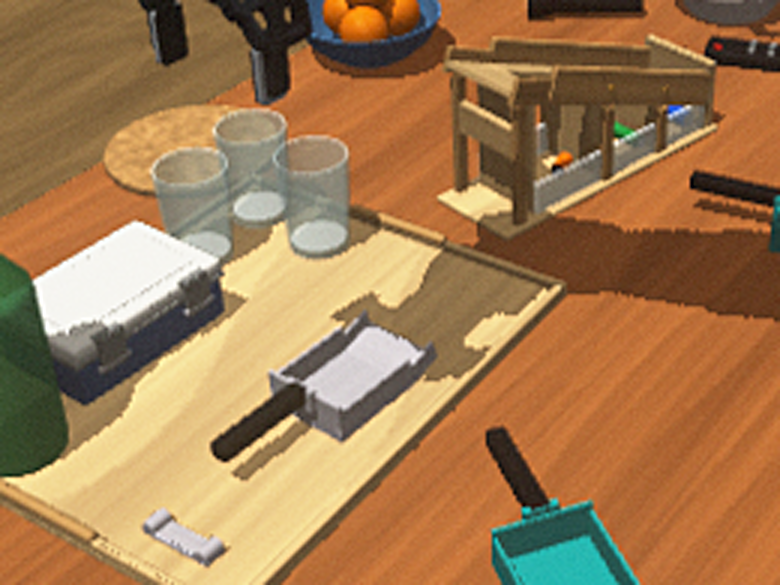

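View pics/w11.png

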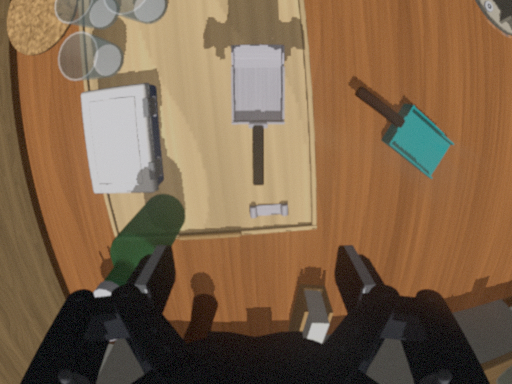

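View pics/c11.png

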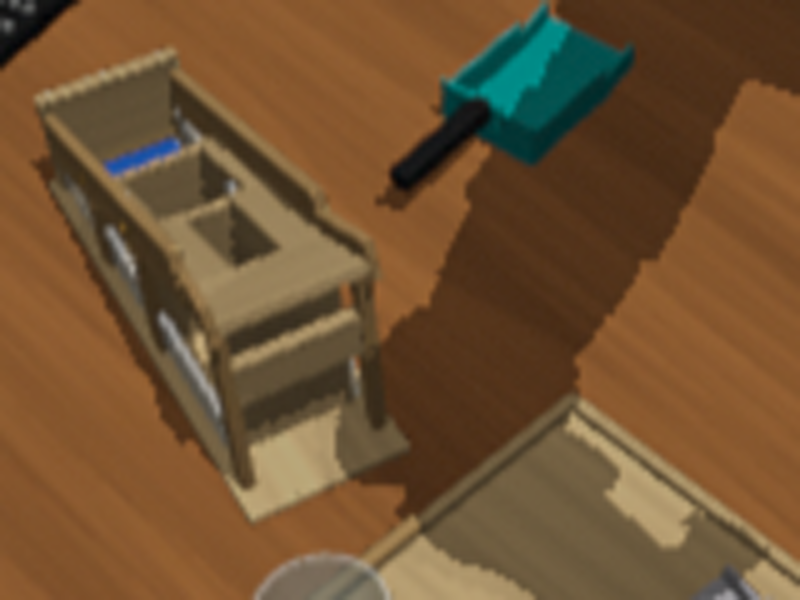

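Scoop stands flat and empty, nothing else disturbed. A final numeric check of the batteries follows.

```bash
python3 - <<'E'
from h import *
D=viewer.get_image("side");S=viewer.get_image("scene")
E=np.array([.5595,-.0258]);u=np.array([-.2164,-.9763]);v=np.array([-u[1],u[0]]);O=E+.136*u
print(read_state()["clock"])
for C,n0 in((D,"side"),(S,"scene")):
  x0,y0,x1,y1=(270,150,345,200) if n0=="side" else (140,120,200,180)
  for n in("orange","green","blue"):
    m=mask(C["color"],n);k=np.zeros_like(m);k[y0:y1,x0:x1]=m[y0:y1,x0:x1]
    ys,xs=np.where(k>0)
    if len(xs)<3: print(n0,n,"none");continue
    for z in(.013,.04):
      P=plane(C,(xs.mean(),ys.mean()),z)[:2]-O; print(n0,n,len(xs),z,(P@u).round(4),(P@v).round(4))
crop(D["color"],265,145,350,210,9,"pics/f1.png")
E
```

```text
18.65
side orange 1153 0.013 0.0264 -0.0869
side orange 1153 0.04 -0.0079 -0.1152
side green 19 0.013 0.0629 0.0054
side green 19 0.04 0.0272 -0.0265
side blue 8 0.013 0.1368 -0.0003
side blue 8 0.04 0.0984 -0.0319
scene orange 1201 0.013 0.1254 0.0224
scene orange 1201 0.04 0.0977 0.0286
scene green none
scene blue 29 0.013 0.1353 -0.0104
scene blue 29 0.04 0.1074 -0.0032
```

View pics/f1.png

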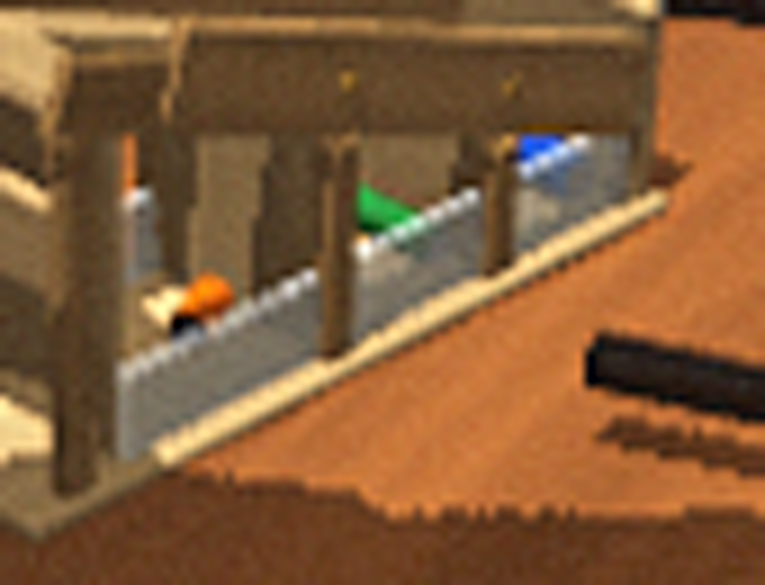

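```bash
python3 - <<'E'
from h import *
D=viewer.get_image("side");S=viewer.get_image("scene")
E=np.array([.5595,-.0258]);u=np.array([-.2164,-.9763]);v=np.array([-u[1],u[0]]);O=E+.136*u
for z in(.014,.025):
  P=plane(D,(265+205/9-.5,145+300/9-.5),z)[:2]-O;print("orange",z,P@u,P@v)
crop(D["color"],265,145,350,210,9,"pics/f2.png"); a=cv2.imread("pics/f1.png");b=cv2.imread("pics/f2.png");print(cv2.absdiff(a,b).max(), cv2.absdiff(a,b).mean())
E
python3 -c "
from cell import ticket
print(ticket.job_done())"
```

```text
orange 0.014 -0.02340255669209192 0.004573203428382971
orange 0.025 -0.0366214271828292 -0.008416118949025421
83 3.179010483585647
the job is handed in; nothing more can be done
None
```

The three batteries were poured from the scoop, each ended up in its own compartment, and I handed the job in at about 19 s of the 69 s limit. No verdict was reported.

- **Pour:** I carried the scoop level to the sorter and put its nose about 9 mm inside the top of the ramp. Tipped slowly, the batteries all rolled off at about 20°, before the expected 25°. They went down straight across the ramp.
- **Scoop:** I set it back where it had stood on the tray. It looks flat and empty, and the gripper is open and raised about 0.3 m above it. I judged flatness from the tool being level and from the pictures, not by measuring it.
- **Other items:** the bottle, glasses, chopstick rest and lunchbox look unmoved. I did not measure them.

Estimated battery positions along the ramp, in the sorter's frame. They come mainly from the side camera and assume a height for each battery:

| Battery | Position (x, mm) | Compartment range (x, mm) |
|---|---|---|
| Small | -23 to -37 | -101 to -13 |
| Medium | about 53 | -8 to 65.5 |
| Large | about 125, against the far wall | 70.5 to 137 |

- **Weak checks:** the large battery was partly hidden, and the scene camera did not see the medium one at all. An automatic colour check for the small battery picked up the wrong orange area, so I read its position off the picture by hand.
- **Not settled:** a last comparison of two pictures to check that nothing was still moving was swamped by image noise, so it neither confirmed nor ruled out movement.

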